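Tighten the wet-polishing bench's water manifold and put the tools away

ROBOT

A 7-joint arm with a two-finger parallel gripper is mounted at the origin on the work surface. World frame = base frame: x ahead of the robot, y to its left, z up, the work surface at z = 0. Lengths are in mm, angles in degrees, forces in N, time in s.
With the tool pointing down it reaches from about 425 to 950 mm from the base axis. Payload 4.7 kg.
Tool frame: the origin (TCP) lies at the very end of the fingers, on their centre line; the grasp point (between the pads) lies 19 mm behind it; z points along the fingers, y is the line along which they close (so a half turn about z gives the same grasp; the last joint's range is limited). The gripper opens to 85 mm and grips with 20 to 120 N. Pads are 22 mm wide; open, the fingers measure 114 mm over their backs; the gripper's body (76 mm by 85 mm) begins 54 mm behind the grasp point. The pads swing forward as they close: fully open they stand 13 mm farther back than shut.
Start: joints at [61.656, 26.849, -2.785, 87.806, 1.381, 65.374, -4.715], TCP at [303.215, -603.083, 231.335] pointing down, gripper open.
Joint ranges: [-148.3, 148.3], [-19.14, 114.17], [-79.39, 73.82], [5.75, 140.21], [-59.74, 239.74], [12.07, 113.84], [-152.46, 152.46]. Speed limits (degrees/s): [147.25, 147.25, 180, 180, 180, 180, 180].

INTERFACE

Orientations are given as [roll, pitch, yaw] about the fixed x, y, z axes, in that order (R = Rz(yaw) Ry(pitch) Rx(roll)).
In Python, from rig import manip, vision, ticket gives the robot as it stands.
- The arm moves only by the shell command python3 -m jog 'ROWS' [OPENING]. ROWS is text: rows parted by semicolons, each of 6 numbers parted by spaces: the shift along the tool's x, y, z in units of 30 cm (1.0 is 30 cm), then the turn, a rotation vector about the tool's x, y, z in units of pi/2 rad (1.0 is pi/2 rad). A call has 1 to 12 rows; each row shifts and turns the commanded pose from where the row before left it, along the tool's axes as they then stand; what a row does not reach is not made up. A row lasts 1/8 s, in which the tool goes at most 62.5 mm and 10.7 degrees, less where a joint would pass 70% of its speed; a pose out of reach is approached as far as the arm can. A call with a number of a shift or a turn outside -1 to 1 is refused whole. A call with a gripper value outside its range is refused whole. OPENING is the opening, from 0 (shut) to 1 (fully open), set as the call begins (- or left out, the last holds). The fingers move at their own pace and stop on an object; the grip force is fixed at half the most. Time passes only in rows, so rows that do not move let the fingers close. It gives the time, the measured TCP pose, the force, the opening and the grip force at its end, in the units of the state.
- manip.get_obs(): the state, without advancing time (a new reading comes with each control period).
- vision.read_camera(name): name is "scene" or "top" or "wrist"; returns the picture (480x640x3 uint8, blue, green, red); there is no depth.
- vision.calibration(name): a dict with "mtx" (3x3 intrinsics, pixels), "eye" and "rotation" of the camera in the world; the wrist camera has in their place "tool_from_camera" (4x4, takes a point from camera to tool coordinates, whose origin is the TCP and whose axes are the flange's). Camera axes: x right, y down, z forward; pixel columns grow to the right and rows downward; lengths in mm; the calibration is good to about 2 mm. A picture is of the moment at which its call begins: read the wrist's pose just before it. calibration takes no time and is no camera call.
- ticket.job_done(): hands the job in; it is judged then, once.
The state is a dict: "time_s": time; "q": joint angles; "qvel": joint speeds; "joint_efforts": joint torques, N m; "ee_pos": TCP position; "ee_rot": TCP orientation; "contact_force": force on the tool from outside, world axes, zero at the start; "torque": the same for the moment, N m; "width": finger opening in mm; "finger_force": force on a finger pad.
Only numpy, scipy, OpenCV 4.12 (cv2) and the standard library are available. Lean on these libraries where they do the work, as an engineer would, in place of code of your own. Each camera call takes 0.05 s, during which the arm holds its last target. There are 200 camera calls.

TASK

On the water manifold, press each of the two upright quick-connect nipples fully home, then run its captive nut down clockwise by hand until it is hand-tight (nib at the short line), and only then tighten it with the open-ended spanner, never with the fingers, right up to its stop (nib at the long line). When both nuts are tight, lay the spanner flat in the tray's wide compartment and each scraper on the bench flat in a narrow compartment of its own, lengthwise, and leave the box, the marble offcut and the cork block where they are.

Things in the scene. Friction and masses are not known exactly. Their poses are not given: they have to be found in the camera images.
- nipple_a (a joint): How far nipple a has been pressed down, in m: 0 stands 12 mm proud, 0.012 fully home (hard stop). Starts at 0 to 0.004. Pressing needs about 7 N; it stays where it is left. Counts as home from 0.010.
- nipple_a_top (a point): Centre of the flat top (22 mm across) of the upright steel nipple in the middle of nut a: 135 mm above the table at joint value 0, 123 mm when home. Its shoulder (27 mm across, narrower than the nut) then lies 2 to 3 mm above the nut's top.
- nut_a (a joint): Turn of nut a in rad, 0 (slack) to 3.4 (hard stop, nib at the long line), clockwise from above. Starts at 0 to 0.6. Hand-tight is 2.6 (2.3 to 2.9 will do; nib at the short line): beyond it no fingers on the hexagon, before it no spanner. Fully tight above 3.1. Takes about 0.45 N m to turn; stays where it is left.
- hex_a (a point): Brass hex nut captive on the +y port. This point is on its upright axis, at its underside, 60 mm above the table. Round flange 46 mm across, 6 mm thick, then a hexagon 34 mm across flats, up to 92 mm above the table; its x axis is square to a pair of flats. A dark nib on the flange turns past two lines on the block: short = hand-tight, long (far side) = fully tight.
- nipple_b (a joint): How far nipple b has been pressed down, in m: 0 stands 12 mm proud, 0.012 fully home (hard stop). Starts at 0 to 0.004. Pressing needs about 7 N; it stays where it is left. Counts as home from 0.010.
- nipple_b_top (a point): Centre of the flat top (22 mm across) of the upright steel nipple in the middle of nut b: 135 mm above the table at joint value 0, 123 mm when home. Its shoulder (27 mm across, narrower than the nut) then lies 2 to 3 mm above the nut's top.
- nut_b (a joint): Turn of nut b in rad, 0 (slack) to 3.4 (hard stop, nib at the long line), clockwise from above. Starts at 0 to 0.6. Hand-tight is 2.6 (2.3 to 2.9 will do; nib at the short line): beyond it no fingers on the hexagon, before it no spanner. Fully tight above 3.1. Takes about 0.45 N m to turn; stays where it is left.
- hex_b (a point): Brass hex nut captive on the -y port. This point is on its upright axis, at its underside, 60 mm above the table. Round flange 46 mm across, 6 mm thick, then a hexagon 34 mm across flats, up to 92 mm above the table; its x axis is square to a pair of flats. A dark nib on the flange turns past two lines on the block: short = hand-tight, long (far side) = fully tight.
- manifold: Fixed aluminium manifold block on the table, 80 x 250 mm, 60 mm tall, origin under its centre, long side along its y; the two ports are on its top at y = +65 mm (a) and y = -65 mm (b).
- spanner: Open-ended steel spanner lying flat, 14 mm thick, straight, 0.3 kg. Origin on the underside of the handle at a good place to grip; x along the handle towards the jaw, z up. Handle 22 mm wide, x = -100 to 66 mm. Jaw open towards +x: 37 mm between two parallel prongs (59 mm over both) that reach from x = 80 mm (jaw bottom) to 118 mm.
- spanner_jaw (a point): Centre of the spanner's jaw, where the nut's axis goes, at mid-thickness: 100 mm ahead of the spanner's origin, 7 mm above its underside. With the nut right against the jaw's bottom its axis is at 97 to 100 mm.
- tray: Fixed grey tray, 248 x 244 mm, 13 mm tall, origin under its centre. Four compartments side by side, all 240 mm long along its x; along its y: three scraper compartments at y = -93, -39 and +15 mm, and the wide spanner compartment at y = +81 mm.
- slot_spanner (a point): Middle of the floor of the tray's wide spanner compartment: 240 mm long along the tray's x, 74 mm wide, floor 4 mm above the table, walls 9 mm above the floor.
- slot1 (a point): Middle of the floor of a narrow scraper compartment of the tray: 240 mm long along the tray's x, 50 mm wide along its y, floor 4 mm above the table; walls 4 mm thick, rising 9 mm above the floor.
- slot2 (a point): Middle of the floor of a narrow scraper compartment of the tray: 240 mm long along the tray's x, 50 mm wide along its y, floor 4 mm above the table; walls 4 mm thick, rising 9 mm above the floor.
- slot3 (a point): Middle of the floor of a narrow scraper compartment of the tray: 240 mm long along the tray's x, 50 mm wide along its y, floor 4 mm above the table; walls 4 mm thick, rising 9 mm above the floor.
- scraper1: Flat scraper lying on the table: wooden handle 90 x 18 mm, 20 mm tall, and a steel blade 36 mm wide, 4 mm thick, from 43 to 103 mm ahead of the origin. Origin under the middle of the handle; x along the handle towards the blade, z up. About 80 g. One to three scrapers are present, the others absent.
- scraper2: Flat scraper lying on the table: wooden handle 90 x 18 mm, 20 mm tall, and a steel blade 36 mm wide, 4 mm thick, from 43 to 103 mm ahead of the origin. Origin under the middle of the handle; x along the handle towards the blade, z up. About 80 g. One to three scrapers are present, the others absent.
- scraper3: Flat scraper lying on the table: wooden handle 90 x 18 mm, 20 mm tall, and a steel blade 36 mm wide, 4 mm thick, from 43 to 103 mm ahead of the origin. Origin under the middle of the handle; x along the handle towards the blade, z up. About 80 g. One to three scrapers are present, the others absent.
- abrasive_box: Bystander: blue box 80 x 120 x 70 mm, origin under its centre. Leave alone.
- marble_offcut: Bystander: marble slab 80 x 120 x 30 mm, origin under its centre. Leave alone.
- cork_block: Bystander: cork sanding block 70 x 110 x 35 mm, origin under its centre. Leave alone.
Mind the look-alikes: they are no part of the job. Leave any red look-alike of the scraper3 alone. Leave any pink look-alike of the scraper2 alone.

How it is judged:
By the outcome, as a careful person would: the job done as asked, in the order asked, and still so for the second after the job is handed in, with the robot touching nothing.
Of scraper1, scraper2, scraper3 only 1 to 3 are there at a start; the rules pass over those that are not, and their reading is None.
At some moment in a run one of spanner, scraper1, scraper2, scraper3 may be knocked a few centimetres aside while the robot is not near it.
Once in a run the grip may slacken for a moment while it holds something.
It also fails if it takes over 210 s, if anything falls off the work surface, if the arm or the gripper's body presses on something with over 40 N, if the wrist force passes 120 N, or if a joint passes its speed limit or range.

## Working session

There is one attempt and no reset: what is moved stays moved. The work goes in short steps, Python scripts to look and compute and a shell command to move; the robot and the scene stay as the last step left them, time stands still between calls to the robot, and variables do not carry over. Pictures are saved under pics/ and viewed, at most 14 in all, crops included, and the job is handed in when it is done.

```bash
ls; mkdir -p pics; python3 - <<'E'
from rig import manip, vision
import cv2, numpy as np
print(manip.get_obs())
for n in ["top","scene","wrist"]:
    im=vision.read_camera(n); cv2.imwrite(f"pics/{n}0.png",im)
    c=vision.calibration(n); print(n,{k:np.round(v,4).tolist() for k,v in c.items()})
E
```

```text
pics
{'time_s': 0.0, 'q': array([61.6561193 , 26.89746433, -2.78458389, 87.87379436,  1.38051126,
       65.37462926, -4.71459406]), 'qvel': array([-0.06917635,  0.01908865,  0.03432305, -0.1060991 ,  0.07991138,
       -0.16313067,  0.01099443]), 'joint_efforts': array([ 2.02614651e-04, -5.10305536e+01, -4.65644023e-02, -2.37708324e+01,
        1.07065996e-02,  7.56579742e-03, -1.74030322e-05]), 'ee_pos': array([ 302.91614621, -602.56103083,  230.25904595]), 'ee_rot': array([-1.79887716e+02,  3.70898684e-03,  2.66908227e+01]), 'contact_force': array([ 0.00591222,  0.38178325, -0.1374036 ]), 'torque': array([-0.04820518, -0.01138103,  0.0151961 ]), 'finger_force': 0.0, 'width': 85.2507902576507}
top {'mtx': [[557.9405, 0.0, 322.2755], [0.0, 557.9405, 236.2714], [0.0, 0.0, 1.0]], 'eye': [439.7268, 49.0781, 1517.1371], 'rotation': [-177.4328, -0.2191, -89.4146]}
scene {'mtx': [[561.4541, 0.0, 326.6309], [0.0, 561.4541, 245.0104], [0.0, 0.0, 1.0]], 'eye': [1327.369, 750.2747, 1197.4872], 'rotation': [-135.2499, 0.614, 130.0897]}
wrist {'mtx': [[364.047, 0.0, 318.1753], [0.0, 364.047, 242.4537], [0.0, 0.0, 1.0]], 'tool_from_camera': [[0.0001, -0.9616, -0.2746, 70.6547], [1.0, 0.0002, -0.0002, -1.1958], [0.0002, -0.2746, 0.9616, -144.0095], [0.0, 0.0, 0.0, 1.0]]}
```

View pics/top0.png

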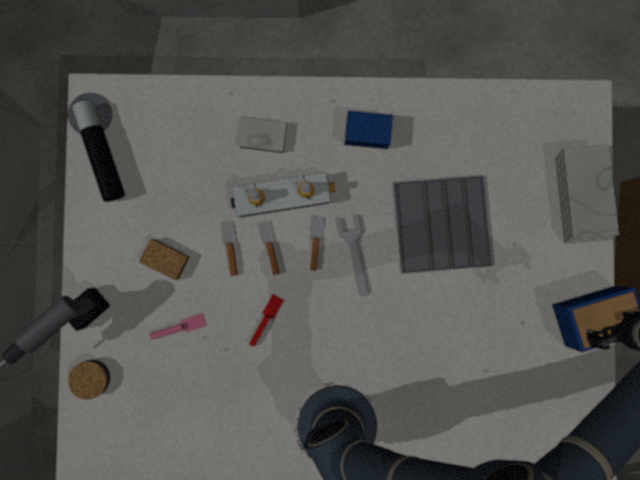

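View pics/scene0.png

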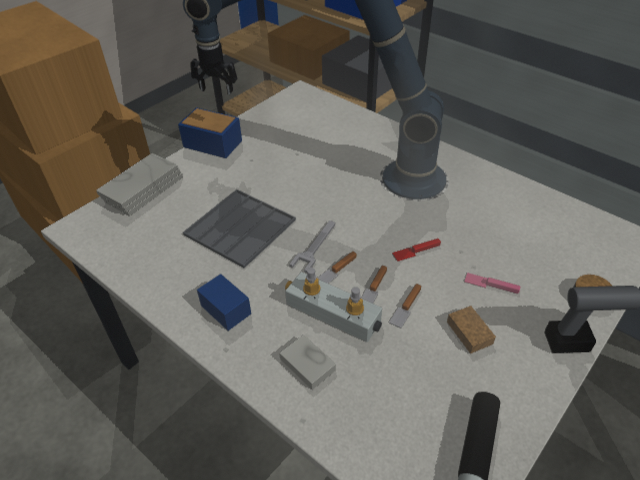

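Top: nut a at (256,195), nut b (305,187), spanner jaw (350,222) to tail (364,293), wide slot is the tray's left column. Three wooden-handled scrapers at (231,250), (270,250) and (316,245). The red one (266,320) and pink one (180,327) are look-alikes.

```bash
cat > h.py <<'E'
from rig import manip, vision
import cv2, numpy as np
from scipy.spatial.transform import Rotation as R
def rot(e): return R.from_euler('xyz',e,degrees=True).as_matrix()
def cam(n,obs=None):
    c=vision.calibration(n)
    if n=='wrist':
        o=obs or manip.get_obs(); Rt=rot(o['ee_rot']); T=c['tool_from_camera']
        return c['mtx'],Rt@T[:3,:3],o['ee_pos']+Rt@T[:3,3]
    return c['mtx'],rot(c['rotation']),np.array(c['eye'])
def p2w(C,u,v,z):
    K,Rc,e=C; d=Rc@np.linalg.solve(K,[u,v,1.]); return e+d*(z-e[2])/d[2]
def w2p(C,p):
    K,Rc,e=C; q=K@(Rc.T@(np.array(p,float)-e)); return q[:2]/q[2]
def snap(name,fn,crop=None,s=1):
    C=cam(name); im=vision.read_camera(name); np.savez('pics/'+fn+'.npz',K=C[0],R=C[1],e=C[2]); cv2.imwrite(f'pics/{fn}_full.png',im)
    return C,im
def load(fn):
    d=np.load('pics/'+fn+'.npz'); return (d['K'],d['R'],d['e']),cv2.imread(f'pics/{fn}_full.png')
def crop(im,x0,y0,x1,y1,s,fn):
    cv2.imwrite('pics/'+fn+'.png',cv2.resize(im[y0:y1,x0:x1],None,fx=s,fy=s,interpolation=cv2.INTER_CUBIC))
def go(x,y,z,yaw,pos=None,y0=None):
    """print the tool-frame shift and turn (mm/units) to target; tool down"""
    o=manip.get_obs(); p=o['ee_pos'] if pos is None else np.array(pos); Rt=rot(o['ee_rot'])
    d=Rt.T@(np.array([x,y,z])-p); Rg=rot([180,0,yaw])
    w=R.from_matrix(Rt.T@Rg).as_rotvec()
    print('pos',np.round(p,1),'rot',np.round(o['ee_rot'],1),'shift mm',np.round(d,1),'units',np.round(d/300,4),'turn deg',np.round(np.degrees(w),1),'units',np.round(w/(np.pi/2),4))
E
python3 - <<'E'
from h import *
C=cam('top')
for n,u,v,z in [('nutA',256,197,92),('nutB',305,187,92),('manL',233,205,60),('manR',333,190,60),('spJaw',350,222,10),('spTail',364,293,14),('s1',231,250,20),('s2',270,250,20),('s3',316,245,20),('trayTL',394,183,13),('trayBR',492,265,13),('base',337,425,0)]:
    p=p2w(C,u,v,z); print(n,np.round(p),np.hypot(*p[:2]).round())
go(450,60,330,0)
o=manip.get_obs(); print(o['ee_rot'])
E
```

```text
nutA [603. 215.  92.] 640.0
nutB [630.  90.  92.] 636.0
manL [585. 279.  60.] 648.0
manR [627.  17.  60.] 627.0
spJaw [547. -31.  10.] 548.0
spTail [356. -70.  14.] 363.0
s1 [468. 288.  20.] 549.0
s2 [469. 184.  20.] 503.0
s3 [483.  61.  20.] 487.0
trayTL [ 654. -149.   13.] 671.0
trayBR [ 434. -414.   13.] 600.0
base [ 2. -1.  0.] 2.0
pos [ 303.  -602.7  230.5] rot [-179.9    0.    26.7] shift mm [ 429.  -526.2  -98.7] units [ 1.4301 -1.754  -0.3291] turn deg [-0.1  0.  26.7] units [-0.0009  0.0003  0.2966]
[-1.79914945e+02  3.93065501e-03  2.66900122e+01]
```

```bash
M="0.119 -0.146 -0.0274 0 0 0"; python3 -m jog '0.119 -0.146 -0.0274 0 0 0;0.119 -0.146 -0.0274 0 0 0;0.119 -0.146 -0.0274 0 0 0;0.119 -0.146 -0.0274 0 0 0;0.119 -0.146 -0.0274 0 0 0;0.119 -0.146 -0.0274 0 0 0;0.119 -0.146 -0.0274 0 0 0;0.119 -0.146 -0.0274 0 0 0;0.119 -0.146 -0.0274 0 0 0;0.119 -0.146 -0.0274 0 0 0;0.119 -0.146 -0.0274 0 0 0;0.119 -0.146 -0.0274 0 0 0' 0
python3 -m jog '0 0 0 0 0 0.1;0 0 0 0 0 0.1;0 0 0 0 0 0.0966;0 0 0 0 0 0;0 0 0 0 0 0'
python3 - <<'E'
from h import *
go(450,60,330,0)
print(manip.get_obs()['q'])
C,im=snap('wrist','w1'); cv2.imwrite('pics/w1.png',im)
E
```

```text
time_s: 1.65
ee_pos: [449.8, 60.6, 330.3]
ee_rot: [180.0, -0.0, 26.7]
contact_force: [1.3, 0.4, -0.2]
width: -0.2
finger_force: 0.0
time_s: 2.28
ee_pos: [449.8, 58.9, 329.8]
ee_rot: [180.0, 0.0, 0.1]
contact_force: [0.1, -0.2, 0.6]
width: -0.0
finger_force: 0.0
pos [449.8  58.9 329.8] rot [1.8e+02 0.0e+00 1.0e-01] shift mm [ 0.2 -1.1 -0.2] units [ 0.0008 -0.0036 -0.0005] turn deg [0.  0.  0.1] units [0.0001 0.0001 0.0013]
[  18.32525328    3.0082141   -32.05541241  106.83199498    1.69411782
   70.63697882 -104.14252544]
```

View pics/w1.png

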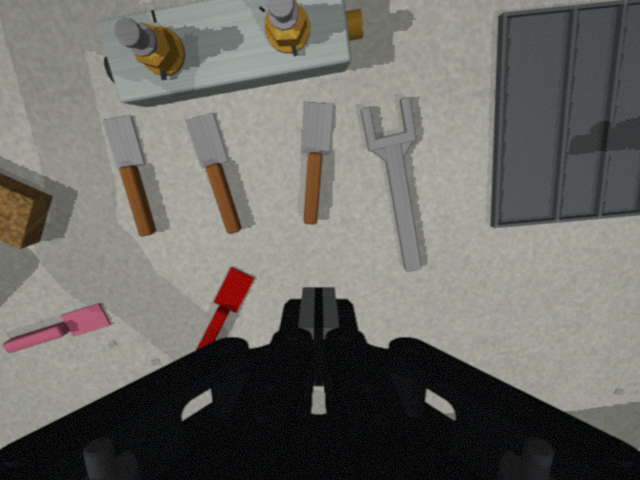

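The wrist view shows the wooden scrapers at (137,175), (213,172) and (315,165), the spanner from (390,125) to (412,268), and the nuts at (160,50) and (288,30). Next I move in for the nuts.

```bash
python3 -m jog '0.08 -0.08 -0.02 0 0 0;0.08 -0.08 -0.02 0 0 0;0.08 -0.08 -0.02 0 0 0;0.08 -0.08 -0.02 0 0 0;0 0 0 0 0 0;0 0 0 0 0 0' 0
python3 - <<'E'
from h import *
go(450,60,330,0)
C,im=snap('wrist','w2'); cv2.imwrite('pics/w2.png',im)
C,im=snap('top','t2')
for n,p in [('a',(603,215,92)),('b',(630,90,92))]: print(n,w2p(load('w2')[0],p))
E
```

```text
time_s: 3.08
ee_pos: [545.5, 154.3, 353.5]
ee_rot: [180.0, 0.1, 0.0]
contact_force: [0.7, 0.8, 0.9]
width: -0.0
finger_force: 0.0
pos [545.5 154.3 353.5] rot [1.8e+02 1.0e-01 0.0e+00] shift mm [-95.5  94.3  23.7] units [-0.3184  0.3143  0.0789] turn deg [0.  0.1 0. ] units [0.0005 0.0006 0.0002]
a [263.2147231  150.28358125]
b [380.11548555 124.06054184]
```

View pics/w2.png

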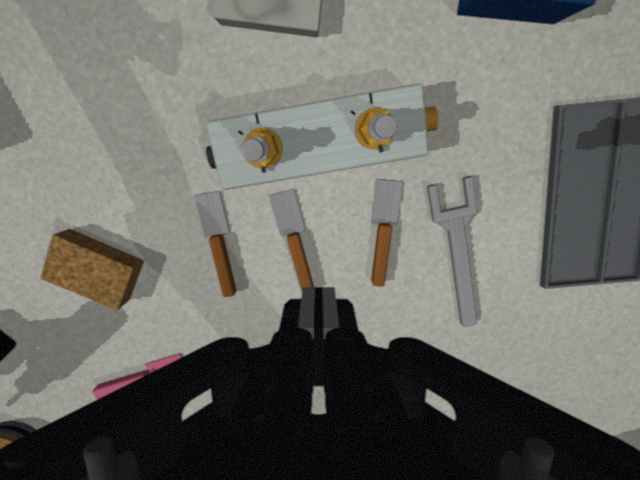

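```bash
python3 - <<'E'
from h import *
C,im=load('w2'); a=cv2.resize(im[85:190,205:330],None,fx=6.3,fy=6.3,interpolation=cv2.INTER_CUBIC)[:,:]
b=im[85:190,310:440]
def up(i,s): return cv2.resize(i,None,fx=s,fy=s,interpolation=cv2.INTER_CUBIC)
A=up(im[110:180,225:325],8)[:,:]; B=up(im[85:160,335:435],8)
out=np.vstack([A[:290*2][100:400],B[40:340]]); print(out.shape); cv2.imwrite('pics/c2.png',out)
# A row r -> v=110+(r+100)/8 ; B row r-300 -> v=85+(r-300+40)/8
E
```

```text
(600, 800, 3)
```

View pics/c2.png

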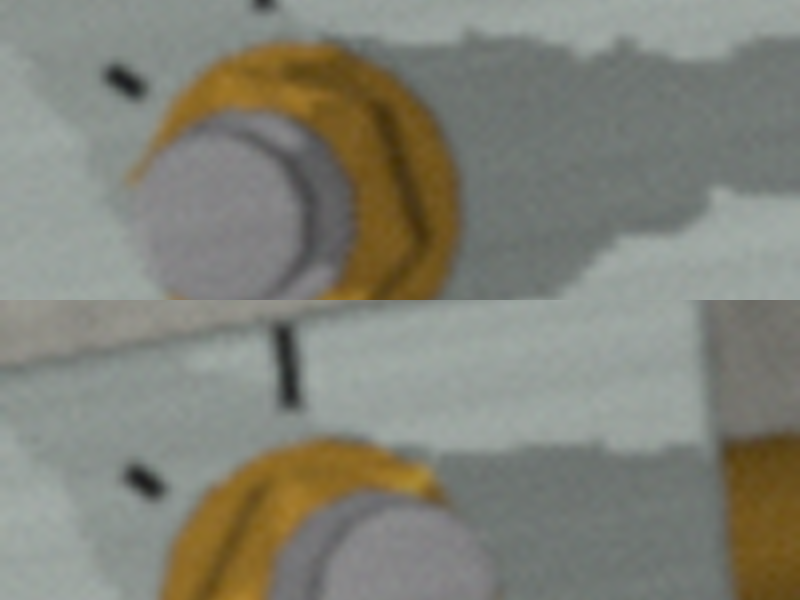

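Nut a's short line is at (240.6,132.8) and its nib at (264,169). Nut b's short line is at (352.9,112.8), its long line at (370.9,98.4) and its nib at (381,149).

```bash
python3 - <<'E'
from h import *
C,im=load('w2')
P=lambda u,v,z:p2w(C,u,v,z)
cs=[P(208,122,60),P(419,85,60),P(428,154,60),P(226,188,60)]
for c in cs: print(np.round(c,1))
print('sides',[round(np.linalg.norm(cs[i]-cs[(i+1)%4]),1) for i in range(4)],'centre',np.mean(cs,0).round(1))
y=(cs[0]-cs[1]+cs[3]-cs[2]); yaw=np.degrees(np.arctan2(-y[0],y[1])); print('yaw',yaw)
ctr=np.mean(cs,0); yh=y/np.linalg.norm(y)
print('ports', ctr+65*yh, ctr-65*yh)
print('flange', P(263.4,147.1,66),P(374.4,126.6,66)); 
print('niptop', P(252.5,149.4,133),P(386.3,125,133))
for n,c,pts in [('a',ctr+65*yh,[('nib',264,169,66),('short',240.6,132.8,60),('long',257.1,118,60)]),('b',ctr-65*yh,[('nib',381,149,66),('short',352.9,112.8,60),('long',370.9,98.4,60)])]:
    for m,u,v,z in pts:
        d=P(u,v,z)-c; print(n,m,'r',np.hypot(*d[:2]).round(1),'ang',np.degrees(np.arctan2(d[1],d[0])).round(1))
E
```

```text
[633.3 281.4  60. ]
[672.5  43.5  60. ]
[597.9  27.2  60. ]
[558.2 266.   60. ]
sides [np.float64(241.1), np.float64(76.4), np.float64(242.1), np.float64(76.7)] centre [615.5 154.5  60. ]
yaw 9.39854603167437
ports [604.83626972 218.64246665  60.        ] [626.06539015  90.38754688  60.        ]
flange [605.73049868 218.41373177  66.        ] [628.18847982  92.08681854  66.        ]
niptop [605.10478612 219.40964967 133.        ] [627.69661869  90.75435432 133.        ]
a nib r 23.8 ang 179.8
a short r 31.1 ang 57.5
a long r 33.4 ang 11.2
b nib r 23.4 ang -162.8
b short r 31.0 ang 56.3
b long r 33.0 ang 10.5
```

```bash
python3 - <<'E'
from h import *
C,im=load('w2')
for n,c,a,b,nib in [('a',(605.3,218.8),(271.9,135.6),(278.75,152.5),179.8),('b',(627.3,91),(368.1,113.1),(360.6,126.9),197.2)]:
    p,q=p2w(C,*a,92),p2w(C,*b,92); m=(p+q)/2; e=q-p
    nrm=np.degrees(np.arctan2(-e[0],e[1])); dm=m[:2]-c
    print(n,'len',np.linalg.norm(e).round(1),'normal mod60',nrm%60,'mid dir',np.degrees(np.arctan2(dm[1],dm[0])),'dist',np.hypot(*dm),'nib mod60',nib%60)
go(605.3,218.8,150,0)
# nut-side guesses
E
```

```text
a len 18.8 normal mod60 51.19471659042128 mid dir -76.3635144353497 dist 17.601988852310015 nib mod60 59.80000000000001
b len 15.7 normal mod60 1.7436679562437618 mid dir 66.99037069095515 dist 17.248690700948156 nib mod60 17.19999999999999
pos [545.4 153.9 353.8] rot [ 1.799e+02  0.000e+00 -1.000e-01] shift mm [ 59.9 -65.1 203.7] units [ 0.1997 -0.2171  0.6791] turn deg [ 0.1  0.  -0.1] units [ 0.0006  0.0002 -0.0006]
```

```bash
python3 -m jog '0.05 -0.0543 0.17 0 0 0;0.05 -0.0543 0.17 0 0 0;0.05 -0.0543 0.17 0 0 0;0.05 -0.0543 0.169 0 0 0;0 0 0 0 0 0' 0
python3 -m jog '0 0 0.02 0 0 0;0 0 0.02 0 0 0;0 0 0.02 0 0 0;0 0 0.01 0 0 0;0 0 0 0 0 0'; python3 -m jog '0 0 0.01 0 0 0;0 0 0.01 0 0 0;0 0 0 0 0 0'
```

```text
time_s: 3.8
ee_pos: [603.5, 218.8, 145.9]
ee_rot: [179.8, 0.5, 0.0]
contact_force: [-0.4, -0.4, 0.5]
width: -0.0
finger_force: 0.0
time_s: 4.42
ee_pos: [606.6, 219.7, 130.4]
ee_rot: [180.0, -0.1, -0.0]
contact_force: [-0.3, -1.2, 5.2]
width: 0.1
finger_force: 2.4
time_s: 4.8
ee_pos: [606.5, 219.7, 123.9]
ee_rot: [180.0, -0.1, -0.0]
contact_force: [1.2, -1.7, 3.7]
width: -0.2
finger_force: 2.1
```

```bash
python3 -m jog '0 0 0.004 0 0 0;0 0 0.004 0 0 0;0 0 0 0 0 0';python3 -m jog '0 0 0.005 0 0 0;0 0 0.003 0 0 0;0 0 0 0 0 0'
```

```text
time_s: 5.18
ee_pos: [606.6, 219.8, 123.1]
ee_rot: [180.0, -0.1, -0.0]
contact_force: [-1.5, -3.4, 12.5]
width: -0.0
finger_force: 6.2
time_s: 5.55
ee_pos: [606.7, 219.8, 122.9]
ee_rot: [179.9, -0.2, -0.0]
contact_force: [-6.4, -5.6, 23.7]
width: -0.1
finger_force: 11.8
```

```bash
python3 -m jog '0 0 -0.1 0 0 0;0.023 0.143 -0.07 0 0 0;0.023 0.143 0 0 0 0;0.023 0.143 0 0 0 0;0 0 0 0 0 0;0 0 0 0 0 0'; python3 - <<'E'
from h import *
go(627.5,91,140,0)
E
```

```text
time_s: 6.3
ee_pos: [626.1, 92.3, 169.1]
ee_rot: [-179.9, 0.0, 0.0]
contact_force: [0.7, 0.7, 0.1]
width: 0.1
finger_force: 0.0
pos [626.1  92.3 169.1] rot [-179.9    0.     0. ] shift mm [ 1.4  1.3 29.1] units [0.0046 0.0044 0.0971] turn deg [-0.1  0.   0. ] units [-0.0007  0.0005  0.0003]
```

```bash
python3 -m jog '0.004 0.004 0.05 0 0 0;0 0 0.05 0 0 0;0 0 0.02 0 0 0;0 0 0.015 0 0 0;0 0 0.01 0 0 0;0 0 0.005 0 0 0;0 0 0 0 0 0'; python3 -m jog '0 0 0.006 0 0 0;0 0 0.006 0 0 0;0 0 0 0 0 0'
```

```text
time_s: 7.18
ee_pos: [627.0, 90.8, 124.3]
ee_rot: [180.0, 0.1, 0.0]
contact_force: [-2.2, 0.2, 2.5]
width: 0.3
finger_force: 1.0
time_s: 7.55
ee_pos: [627.2, 90.9, 123.0]
ee_rot: [180.0, 0.0, 0.0]
contact_force: [-8.5, -0.9, 15.3]
width: 0.1
finger_force: 7.7
```

```bash
python3 -m jog '0 0 -0.1 0 0 0;0 0 -0.1 0 0 -0.1126;0 0 0 0 0 -0.1126;0 0 0 0 0 -0.1126;0 0 0 0 0 -0.1126;0 0 0 0 0 -0.1126;0 0 0 0 0 -0.1126;0 0 0 0 0 -0.1126;0 0 0 0 0 -0.1126;0 0 0 0 0 -0.1126;0 0 0 0 0 -0.1126;0 0 0 0 0 -0.1126' 0.8;python3 -m jog '0 0 0 0 0 -0.1126;0 0 0 0 0 -0.1126;0 0 0 0 0 -0.1126;0 0 0 0 0 -0.1126;0 0 0 0 0 0;0 0 0 0 0 0';  python3 - <<'E'
from h import *
go(627.5,91,70,152)
print(manip.get_obs()['q'])
C,im=snap('wrist','w3'); cv2.imwrite('pics/w3.png',im)
E
```

```text
time_s: 9.05
ee_pos: [628.3, 90.0, 180.3]
ee_rot: [180.0, 0.0, 111.8]
contact_force: [-0.2, -0.1, 0.4]
width: 68.4
finger_force: 0.0
time_s: 9.8
ee_pos: [628.0, 90.1, 180.6]
ee_rot: [180.0, 0.0, 151.8]
contact_force: [-0.3, 0.2, -0.6]
width: 68.2
finger_force: 0.0
pos [628.   90.1 180.6] rot [180.    0.  151.8] shift mm [  0.9   0.6 110.6] units [0.0029 0.0019 0.3686] turn deg [ 0.   0.  -0.2] units [ 0.0001  0.     -0.0017]
[ 30.35980089  42.46935555 -66.75394204  94.38705287  40.94331568
  71.19943364  16.80737006]
```

View pics/w3.png

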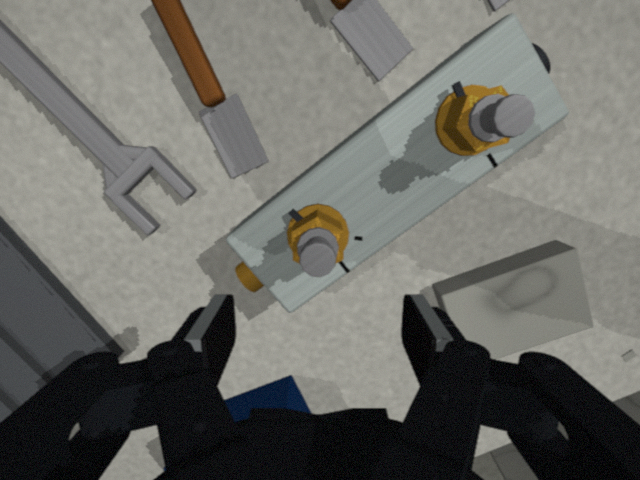

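The nut and nipple sit centred between the fingers (about column 318) and the nib is at (294,216). I descend and grip.

```bash
python3 -m jog '0.003 0.002 0.12 0 0 0;0 0 0.12 0 0 0;0 0 0.08 0 0 0;0 0 0.0486 0 0 0;0 0 0 0 0 0;0 0 0 0 0 0';python3 -m jog '0 0 0 0 0 0;0 0 0 0 0 0;0 0 0 0 0 0;0 0 0 0 0 0;0 0 0 0 0 0' 0.2;python3 -m jog '0 0 0 0 0 0.1;0 0 0 0 0 0.1;0 0 0 0 0 0.1;0 0 0 0 0 0'; python3 -c "
from rig import manip
o=manip.get_obs();print(o['torque'],o['q'])"
```

```text
time_s: 10.6
ee_pos: [628.1, 91.6, 71.5]
ee_rot: [179.9, 0.1, 152.0]
contact_force: [-0.1, 0.0, 0.5]
width: 68.4
finger_force: 0.0
time_s: 11.22
ee_pos: [627.1, 90.0, 71.4]
ee_rot: [-179.8, 0.1, 152.0]
contact_force: [-3.3, -3.6, 6.6]
width: 32.7
finger_force: 60.6
time_s: 11.72
ee_pos: [626.9, 89.7, 71.4]
ee_rot: [-179.8, 0.1, 124.9]
contact_force: [-3.6, -3.6, 7.3]
width: 32.7
finger_force: 60.4
[-0.77710657  0.87290307 -0.38152466] [ 24.76808269  45.56634889 -55.72130811  99.51640491  43.52892843
  59.36105293 -12.02368685]
```

```bash
python3 -m jog '0 0 0 0 0 0.1;0 0 0 0 0 0.1;0 0 0 0 0 0.1;0 0 0 0 0 0.1;0 0 0 0 0 0.1;0 0 0 0 0 0.1;0 0 0 0 0 0.1;0 0 0 0 0 0.1';python3 -m jog '0 0 0 0 0 0.1;0 0 0 0 0 0.1;0 0 0 0 0 0.1;0 0 0 0 0 0.1;0 0 0 0 0 0.07;0 0 0 0 0 0;0 0 0 0 0 0'; python3 -c "
from rig import manip
o=manip.get_obs();print(o['torque'],o['q'])"
```

```text
time_s: 12.72
ee_pos: [625.9, 89.8, 71.4]
ee_rot: [180.0, 0.3, 52.8]
contact_force: [-5.3, -5.4, 9.3]
width: 32.6
finger_force: 61.3
time_s: 13.6
ee_pos: [625.6, 90.3, 71.4]
ee_rot: [179.9, 0.2, 10.6]
contact_force: [-6.2, -3.9, 10.3]
width: 32.8
finger_force: 60.8
[-0.45124844  1.44496729 -0.40108808] [   8.98881768   36.11197855  -29.75662887  100.49655026   22.65051956
   49.67980237 -110.33941529]
```

```bash
python3 -m jog '0 0 0 0 0 0;0 0 0 0 0 0;0 0 0 0 0 0;0 0 -0.1 0 0 0;0 0 -0.2 0 0 0;0 0 -0.1 0 0 0;0.0025 -0.1455 0 0 0 0;0.0025 -0.1455 0 0 0 0;0.0025 -0.1455 0 0 0 0' 0.8; python3 -m jog '0 0 0 0 0 -0.1152;0 0 0 0 0 -0.1152;0 0 0 0 0 -0.1152;0 0 0 0 0 -0.1152;0 0 0 0 0 -0.1152;0 0 0 0 0 -0.1152;0 0 0 0 0 -0.1152;0 0 0 0 0 -0.1152;0 0 0 0 0 -0.1152;0 0 0 0 0 -0.1152;0 0 0 0 0 -0.1152;0 0 0 0 0 -0.1152'; python3 -m jog '0 0 0 0 0 0;0 0 0 0 0 0'; python3 - <<'E'
from h import *
go(605.5,219,71,135)
print(manip.get_obs()['q'])
C,im=snap('wrist','w4'); 
for p in [(605.3,218.8,66),(626.5,91,66)]: print(w2p(C,p))
cv2.imwrite('pics/w4.png',im)
E
```

```text
time_s: 14.72
ee_pos: [605.0, 221.5, 190.4]
ee_rot: [-180.0, -0.0, 10.7]
contact_force: [0.6, -0.1, -0.2]
width: 68.3
finger_force: 0.0
time_s: 16.23
ee_pos: [605.3, 220.2, 190.1]
ee_rot: [180.0, -0.0, 135.5]
contact_force: [0.2, 0.4, 0.6]
width: 68.3
finger_force: 0.0
time_s: 16.48
ee_pos: [605.2, 220.2, 190.2]
ee_rot: [-180.0, 0.0, 135.0]
contact_force: [0.0, -1.0, 0.0]
width: 68.5
finger_force: 0.0
pos [605.2 220.2 190.2] rot [-180.    0.  135.] shift mm [ -1.   -0.6 119.2] units [-0.0034 -0.0021  0.3973] turn deg [-0.  0. -0.] units [-0.      0.     -0.0003]
[ 16.06849841  40.20504089 -62.28040537  92.56541799  37.32207326
  70.48216733  -8.72074388]
[315.18529076 236.16015025]
[225.88072707 357.28016958]
```

View pics/w4.png

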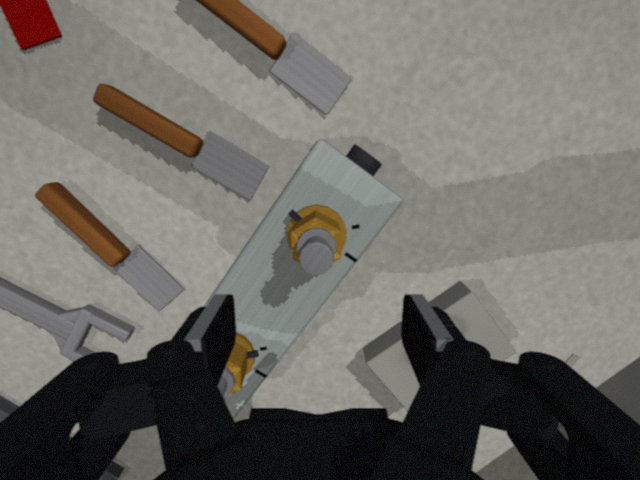

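Nut b's nib (252,355) points at its short line (263,349). I'll check that numerically and grip nut a.

```bash
python3 - <<'E'
from h import *
C,im=load('w4')
for n,c,u,v,z in [('b nib',(626.5,90.8),252,355,66),('b short',(626.5,90.8),263.5,349,60),('b long',(626.5,90.8),262,374,60),('a nib',(605.3,219.2),294,215,66),('a short',(605.3,219.2),355,227,60),('a long',(605.3,219.2),351,257.5,60)]:
    d=p2w(C,u,v,z)[:2]-c; print(n,np.hypot(*d).round(1),np.degrees(np.arctan2(d[1],d[0])).round(1))
E
python3 -m jog '-0.003 -0.002 0.12 0 0 0;0 0 0.12 0 0 0;0 0 0.1 0 0 0;0 0 0.057 0 0 0;0 0 0 0 0 0;0 0 0 0 0 0';python3 -m jog '0 0 0 0 0 0;0 0 0 0 0 0;0 0 0 0 0 0;0 0 0 0 0 0;0 0 0 0 0 0' 0.2
```

```text
b nib 22.3 51.0
b short 31.4 52.9
b long 35.3 9.6
a nib 22.8 -180.0
a short 31.0 55.2
a long 34.0 10.3
time_s: 17.27
ee_pos: [606.1, 219.8, 72.5]
ee_rot: [179.9, 0.0, 135.1]
contact_force: [0.5, 0.4, -0.6]
width: 68.3
finger_force: 0.0
time_s: 17.9
ee_pos: [605.0, 218.4, 72.5]
ee_rot: [-179.9, 0.1, 135.2]
contact_force: [-3.6, -3.1, 7.1]
width: 32.6
finger_force: 60.8
```

```bash
python3 -m jog '0 0 0 0 0 0.1;0 0 0 0 0 0.1;0 0 0 0 0 0.1;0 0 0 0 0 0.1;0 0 0 0 0 0.1;0 0 0 0 0 0.1;0 0 0 0 0 0.1';python3 -m jog '0 0 0 0 0 0.1;0 0 0 0 0 0.1;0 0 0 0 0 0.1;0 0 0 0 0 0.1;0 0 0 0 0 0.1;0 0 0 0 0 0.1;0 0 0 0 0 0.085;0 0 0 0 0 0;0 0 0 0 0 0'
```

```text
time_s: 18.77
ee_pos: [604.7, 218.3, 72.5]
ee_rot: [180.0, 0.2, 71.9]
contact_force: [-3.2, -3.6, 6.6]
width: 33.0
finger_force: 61.0
time_s: 19.9
ee_pos: [604.6, 218.6, 72.5]
ee_rot: [179.9, 0.1, 10.4]
contact_force: [-3.9, -3.2, 7.3]
width: 32.7
finger_force: 60.2
```

```bash
python3 -m jog '0 0 0 0 0 0;0 0 0 0 0 0;0 0 0 0 0 0;0 0 -0.1 0 0 0;0 0 -0.2 0 0 0;0 0 -0.2 0 0 -0.1;0 0 -0.1 0 0 -0.11;0 0 0 0 0 -0.11;0 0 0 0 0 -0.11;0 0 0 0 0 -0.11;0 0 0 0 0 -0.11' 1; python3 - <<'E'
from h import *
C,im=load('w2'); b=im.astype(int)
# spanner segment: greyish, in ROI; print a few edge positions along rows
g=cv2.cvtColor(im,cv2.COLOR_BGR2GRAY)
hsv=cv2.cvtColor(im,cv2.COLOR_BGR2HSV)
roi=(slice(170,335),slice(420,500))
print(np.median(g[roi]), g[260,440:490].tolist())
pj=p2w(C,453.5,182,14); 
t=p2w(C,468,324,14); m=p2w(C,(437+470)/2,182.5,14); print(t,m,np.linalg.norm(t-m),np.degrees(np.arctan2(*(m-t)[[1,0]])))
go(450,-50,250,190)
E
```

```text
time_s: 21.28
ee_pos: [605.4, 219.2, 251.1]
ee_rot: [180.0, -0.0, 69.3]
contact_force: [-0.8, 0.0, -0.6]
width: 85.6
finger_force: 0.0
158.0 [159, 159, 158, 158, 166, 167, 168, 168, 156, 150, 138, 113, 92, 100, 122, 131, 131, 133, 135, 130, 129, 132, 129, 131, 125, 130, 130, 125, 112, 106, 117, 115, 117, 115, 121, 137, 158, 162, 161, 163, 165, 165, 165, 171, 168, 169, 173, 168, 168, 164]
[351.81280977 -65.84357656  14.        ] [559.41506538 -23.07171753  14.        ] 211.96256382124204 11.641634498141231
pos [605.4 219.2 251.1] rot [180.   -0.   69.3] shift mm [-306.7  -50.2    1.1] units [-1.0225 -0.1674  0.0036] turn deg [   0.     0.  -120.7] units [ 1.0000e-04  0.0000e+00 -1.3411e+00]
```

```bash
python3 -m jog '-0.171 -0.028 0 0 0 0;-0.171 -0.028 0 0 0 0;-0.171 -0.028 0 0 0 0;-0.171 -0.028 0 0 0 0;-0.171 -0.028 0 0 0 0;-0.171 -0.028 0 0 0 0;0 0 0 0 0 -0.112;0 0 0 0 0 -0.112;0 0 0 0 0 -0.112;0 0 0 0 0 -0.112;0 0 0 0 0 -0.112;0 0 0 0 0 -0.112';python3 -m jog '0 0 0 0 0 -0.112;0 0 0 0 0 -0.112;0 0 0 0 0 -0.112;0 0 0 0 0 -0.112;0 0 0 0 0 -0.112;0 0 0 0 0 -0.11;0 0 0 0 0 0;0 0 0 0 0 0'; python3 - <<'E'
from h import *
go(450,-45,250,191)
print(manip.get_obs()['q'])
C,im=snap('wrist','w5'); cv2.imwrite('pics/w5.png',im)
E
```

```text
time_s: 22.78
ee_pos: [447.9, -49.9, 251.3]
ee_rot: [180.0, 0.0, 129.8]
contact_force: [-0.2, -0.1, 0.4]
width: 85.4
finger_force: 0.0
time_s: 23.78
ee_pos: [447.9, -50.1, 251.2]
ee_rot: [-180.0, 0.0, -170.4]
contact_force: [0.6, 0.9, 0.2]
width: 85.3
finger_force: 0.0
pos [447.9 -50.1 251.2] rot [-180.     0.  -170.4] shift mm [-2.9  4.6  1.2] units [-0.0097  0.0155  0.004 ] turn deg [-0.   0.  -1.4] units [-0.0001  0.0001 -0.0154]
[ 61.7821282   14.6811168  -69.35757672 112.73020058  15.46812844
  62.85129547  85.47762331]
```

View pics/w5.png

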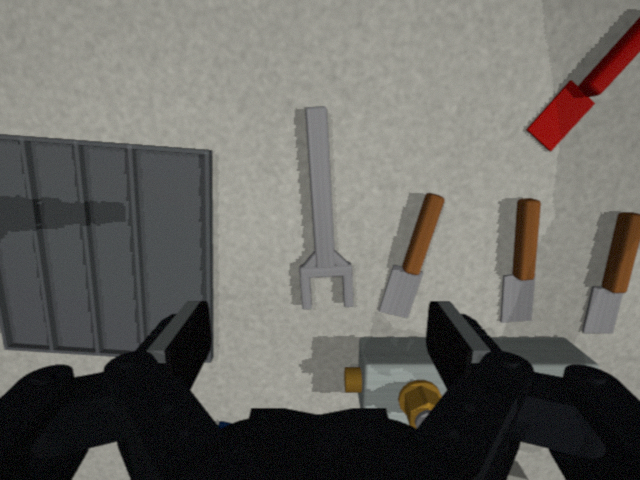

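```bash
python3 - <<'E'
from h import *
C,im=load('w5')
t=p2w(C,316.5,106.5,14); a=p2w(C,307.5,307.5,14); b=p2w(C,349.5,305.5,14); m=(a+b)/2
print(t,a,b,np.linalg.norm(t-m),np.linalg.norm(a-b)); x=(m-t)/np.linalg.norm(m-t)
print('psi',np.degrees(np.arctan2(x[1],x[0])),'org from tail',t+100*x,'from tips',m-118*x)
psi=np.degrees(np.arctan2(x[1],x[0])); o=(t+100*x+m-118*x)/2
go(o[0],o[1],40,psi+180)
C2,_=load('w2')
for n,h0,h1 in [('s3',(433,196),(408,272)),('s2',(528,200),(524,279)),('s1',(632,214),(618,291))]:
    p,q=p2w(C,*h0,20),p2w(C,*h1,20); print(n,(p+q)/2,np.linalg.norm(p-q),np.degrees(np.arctan2(*(q-p)[[1,0]])))
for n,h0,h1 in [('s1',(229,295),(213,236)),('s2',(307,287),(293,235)),('s3',(379,284),(385,225))]:
    p,q=p2w(C2,*h0,20),p2w(C2,*h1,20); print(n,(p+q)/2,np.linalg.norm(p-q),np.degrees(np.arctan2(*(q-p)[[1,0]])))
E
```

```text
[349.66632686 -66.94964723  14.        ] [564.86991291 -41.20962685  14.        ] [554.36030939   5.75597346  14.        ] 215.64178186685615 48.12711686906048
psi 13.194768932459569 org from tail [447.02630157 -44.12344903  14.        ] from tips [444.73034099 -44.66174058  14.        ]
pos [447.9 -50.1 251.2] rot [-180.     0.  -170.4] shift mm [  1.1   6.  211.2] units [0.0036 0.02   0.7041] turn deg [-0.   0.  -3.6] units [-0.0002  0.0001 -0.0395]
s3 [458.64685369  63.29561288  20.        ] 85.9452057346539 -4.001081919973372
s2 [445.74740137 176.30199753  20.        ] 88.04807280200106 15.67810479712369
s1 [441.83405861 286.15073927  20.        ] 87.2004373787339 12.779241528182613
s1 [444.49975743 290.27561367  20.        ] 88.30848103544983 10.356027080807571
s2 [451.32697759 180.4656969   20.        ] 78.21519647487484 13.584292312685442
s3 [460.56079479  67.61984043  20.        ] 85.50652654983062 -2.758588610622711
```

```bash
python3 -m jog '0.003 0.02 0.16 0 0 -0.032;0 0 0.16 0 0 0;0 0 0.16 0 0 0;0 0 0.16 0 0 0;0 0 0.1 0 0 0;0 0 0.06 0 0 0;0 0 0 0 0 0' 0.7; python3 - <<'E'
from h import *
go(446,-44.4,3,192.5)
E
```

```text
time_s: 24.7
ee_pos: [445.3, -44.1, 10.3]
ee_rot: [180.0, -0.1, -167.4]
contact_force: [0.5, 0.5, 0.3]
width: 59.8
finger_force: 0.0
pos [445.3 -44.1  10.3] rot [ 1.800e+02 -1.000e-01 -1.674e+02] shift mm [-0.6 -0.4  7.3] units [-0.002  -0.0014  0.0243] turn deg [ 0.  -0.1  0.1] units [ 0.0004 -0.0015  0.0012]
```

```bash
python3 -m jog '0 0 0.023 0 0 0;0 0 0 0 0 0;0 0 0 0 0 0' 0.7; python3 -m jog '0 0 0 0 0 0;0 0 0 0 0 0;0 0 0 0 0 0;0 0 0 0 0 0;0 0 0 0 0 0' 0; python3 -m jog '0 0 -0.05 0 0 0;0 0 -0.15 0 0 0;0 0 -0.17 0 0 0;0 0 -0.08 0 0 0;0 0 0 0 0 0'; python3 -c "
from h import *
print(manip.get_obs()['torque'],manip.get_obs()['q'])
C,im=snap('wrist','w6'); cv2.imwrite('pics/w6.png',im)"
```

```text
time_s: 25.08
ee_pos: [446.4, -44.5, 4.8]
ee_rot: [-180.0, 0.1, -167.4]
contact_force: [-0.1, 0.6, -0.0]
width: 59.9
finger_force: 0.0
time_s: 25.7
ee_pos: [446.3, -45.0, 4.8]
ee_rot: [-179.9, 0.0, -167.4]
contact_force: [-0.3, -2.1, 6.1]
width: 20.3
finger_force: 59.0
time_s: 26.32
ee_pos: [446.6, -44.6, 140.2]
ee_rot: [-179.9, 0.1, -167.4]
contact_force: [-0.3, -0.8, -3.9]
width: 20.0
finger_force: 59.9
[0.01068989 0.11675078 0.03342665] [ 51.40009653  23.66459998 -61.95988965 120.63957343  27.2815083
  50.9105653   76.19361665]
```

View pics/w6.png

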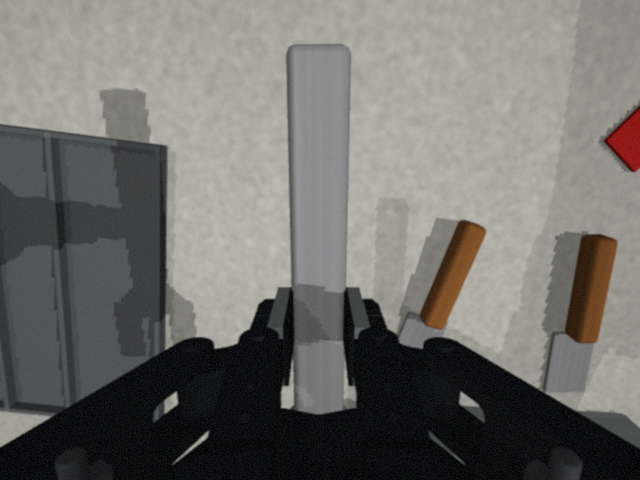

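Spanner is held straight, tail end at (319,45). Next I compute its offset in the grip and the pose over nut b.

```bash
python3 - <<'E'
from h import *
c=vision.calibration('wrist'); T=c['tool_from_camera']
def tool(u,v,z):
    d=T[:3,:3]@np.linalg.solve(c['mtx'],[u,v,1.]); e=T[:3,3]; return e+d*(z-e[2])/d[2]
print(tool(319,47,-9.2),tool(288,60,-9.2),tool(350,60,-9.2),tool(292,260,-9.2),tool(345.5,260,-9.2))
L=102.5
for n,ax in [('a',(605,218.6)),('b',(626.4,90.4))]:
    ps=np.radians(10.5); t=np.array(ax)-L*np.array([np.cos(ps),np.sin(ps)]); print(n,t); go(t[0],t[1],150,190.5)
E
```

```text
[97.94086422  1.7526418  -9.2       ] [93.98530393 -8.695246   -9.2       ] [93.98698244 12.20600558 -9.2       ] [22.96658789 -8.72390892 -9.2       ] [22.97061157 12.14419062 -9.2       ]
a [504.21637197 199.92085864]
pos [445.4 -44.8 138.9] rot [-180.    -0.  -167.4] shift mm [-110.7  226.1  -11.4] units [-0.369   0.7535 -0.0379] turn deg [-0.  -0.   2.1] units [-0.0005 -0.0003  0.0232]
b [525.61637197  71.72085864]
pos [445.4 -44.8 138.9] rot [-180.    -0.  -167.4] shift mm [-103.6   96.3  -11.3] units [-0.3455  0.3209 -0.0375] turn deg [-0.  -0.   2.1] units [-0.0005 -0.0003  0.0232]
```

```bash
python3 -m jog '0 0 -0.05 0 0 0;-0.08 0.08 0 0 0 0;-0.08 0.08 0 0 0 0;-0.08 0.08 0 0 0 0;-0.08 0.08 0 0 0 0.0232;0 0 0 0 0 0;0 0 0 0 0 0'; python3 - <<'E'
from h import *
go(524.6,71.5,100,190.5)
print(manip.get_obs()['q'])
E
```

```text
time_s: 27.25
ee_pos: [517.9, 70.0, 153.5]
ee_rot: [-180.0, -0.1, -169.4]
contact_force: [0.6, 0.4, -4.2]
width: 20.2
finger_force: 59.9
pos [517.9  70.  153.5] rot [-1.800e+02 -1.000e-01 -1.694e+02] shift mm [-7.   0.3 53.5] units [-0.0234  0.0009  0.1783] turn deg [-0.  -0.1  0.1] units [-0.0002 -0.0015  0.0009]
[ 32.22446648  28.95743497 -58.13166627 110.83072444  29.4317836
  56.75250024  60.94682581]
```

```bash
python3 -m jog '-0.0234 0.001 0 0 0 0.001;0 0 0.08 0 0 0;0 0 0.08 0 0 0;0 0 0 0 0 0;0 0 0 0 0 0'; python3 - <<'E'
from h import *
go(524.6,71.5,77,190.5)
C,im=snap('scene','s6')
print(w2p(C,(626.4,90.4,92)))
crop(im,260,200,420,320,5,'s6')
E
```

```text
time_s: 27.88
ee_pos: [526.2, 71.9, 107.1]
ee_rot: [180.0, 0.1, -169.6]
contact_force: [-0.6, 0.6, -3.5]
width: 19.7
finger_force: 59.8
pos [526.2  71.9 107.1] rot [ 1.800e+02  1.000e-01 -1.696e+02] shift mm [ 1.7 -0.1 30.1] units [ 0.0057 -0.0002  0.1002] turn deg [ 0.   0.1 -0.1] units [ 0.0001  0.0009 -0.001 ]
[310.67106053 281.87204324]
```

View pics/s6.png

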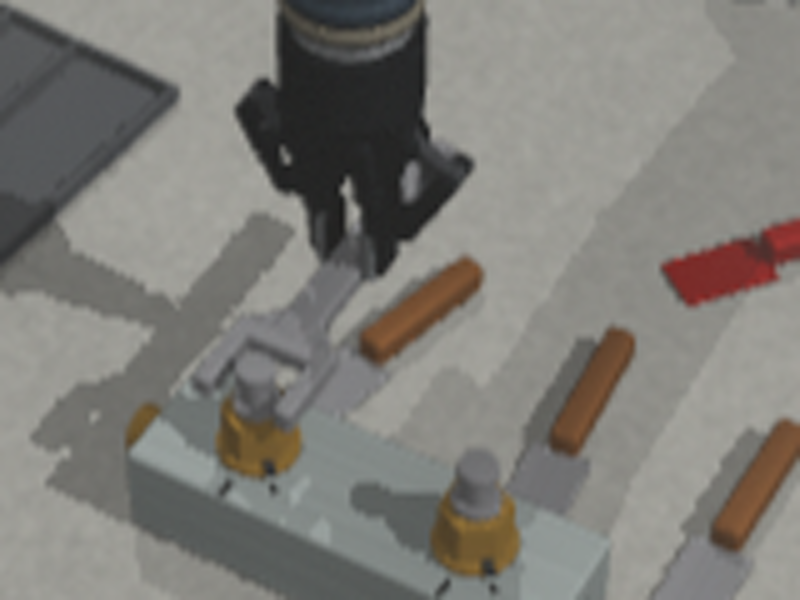

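The jaw straddles nipple b (crop (255,385)) and both nibs are at the short lines. Lowering onto the hexagon.

```bash
python3 -m jog '0.004 0 0.02 0 0 0;0 0 0.02 0 0 0;0 0 0.015 0 0 0;0 0 0 0 0 0;0 0 0 0 0 0'; python3 -m jog '0 0 0.015 0 0 0;0 0 0.015 0 0 0;0 0 0.015 0 0 0;0 0 0 0 0 0'
```

```text
time_s: 28.55
ee_pos: [524.5, 71.9, 89.8]
ee_rot: [180.0, 0.0, -169.5]
contact_force: [-0.3, -0.0, -3.7]
width: 20.0
finger_force: 59.9
time_s: 29.05
ee_pos: [524.0, 71.6, 75.8]
ee_rot: [180.0, -0.1, -169.5]
contact_force: [-0.3, -0.5, -3.4]
width: 20.0
finger_force: 59.9
```

```bash
python3 -m jog '-0.0013 0.0301 0 0 0 0.0556;-0.0013 0.0301 0 0 0 0.0556;-0.0013 0.0301 0 0 0 0.0556;-0.0013 0.0301 0 0 0 0.0556;0 0 0 0 0 0'; python3 -m jog '-0.0013 0.0301 0 0 0 0.0556;-0.0013 0.0301 0 0 0 0.0556;-0.0013 0.0301 0 0 0 0.0556;-0.0013 0.0301 0 0 0 0.0556;0 0 0 0 0 0'; python3 -m jog '-0.0013 0.0301 0 0 0 0.0556;0 0 0 0 0 0'; python3 -c "
from h import *
o=manip.get_obs(); print(o['torque'],o['q']); ps=np.radians(o['ee_rot'][2]-180); d=np.array([626.4,90.4])-o['ee_pos'][:2]; print(np.hypot(*d),np.degrees(np.arctan2(d[1],d[0])))"
```

```text
time_s: 29.68
ee_pos: [524.4, 107.5, 76.4]
ee_rot: [-179.9, 0.1, 170.5]
contact_force: [2.3, -1.4, -4.7]
width: 20.0
finger_force: 59.9
time_s: 30.3
ee_pos: [536.3, 141.3, 76.2]
ee_rot: [-180.0, 0.0, 150.5]
contact_force: [0.9, -0.1, -2.7]
width: 20.1
finger_force: 59.9
time_s: 30.55
ee_pos: [541.0, 148.8, 76.2]
ee_rot: [-180.0, 0.0, 145.5]
contact_force: [1.3, -1.9, -3.2]
width: 19.6
finger_force: 59.9
[-0.25659648 -0.24501438 -0.01458067] [ 10.93075494  33.0936669  -40.83566003 109.874313    28.89776845
  47.6896344   10.18422149]
103.47339938025469 -34.367950478141545
```

```bash
for i in 1; do python3 -m jog '-0.0013 0.0301 0 0 0 0.0556;0 0 0 0 0 0'; python3 -m jog '-0.0013 0.0301 0 0 0 0.0556;0 0 0 0 0 0';done; python3 - <<'E'
from h import *
o=manip.get_obs(); print(o['torque'])
C,im=snap('top','t7'); C2,im2=snap('scene','s7')
A=cv2.resize(im[160:240,230:330],(400,320),interpolation=cv2.INTER_CUBIC)
B=cv2.resize(im2[250:320,280:380],(400,280),interpolation=cv2.INTER_CUBIC)
out=np.vstack([A,B]); cv2.imwrite('pics/c7.png',out)
E
```

```text
time_s: 30.8
ee_pos: [546.3, 156.0, 76.2]
ee_rot: [-180.0, 0.0, 140.6]
contact_force: [0.6, -2.2, -4.6]
width: 20.3
finger_force: 59.9
time_s: 31.05
ee_pos: [552.3, 162.7, 76.2]
ee_rot: [-180.0, 0.0, 135.6]
contact_force: [1.2, -2.4, -3.1]
width: 19.9
finger_force: 59.9
[-0.37299003 -0.23857083  0.0666291 ]
```

View pics/c7.png

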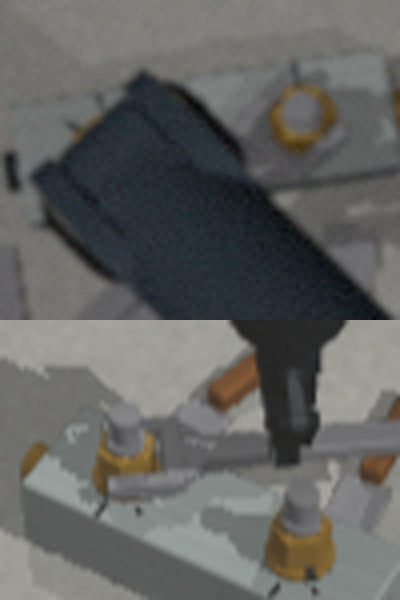

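Nut b's nib has left the short line (138,512), so the nut is turning. I continue until the stop is felt.

```bash
python3 -m jog '-0.0005 0.0181 0 0 0 0.0333;0 0 0 0 0 0'; python3 -m jog '-0.0005 0.0181 0 0 0 0.0333;0 0 0 0 0 0';python3 -m jog '-0.0005 0.0181 0 0 0 0.0333;0 0 0 0 0 0';python3 -c "
from h import *
o=manip.get_obs(); print(o['torque'],o['q'])"
```

```text
time_s: 31.4
ee_pos: [556.1, 166.4, 76.1]
ee_rot: [-180.0, 0.0, 132.5]
contact_force: [2.0, -2.4, -1.8]
width: 20.2
finger_force: 59.9
time_s: 31.65
ee_pos: [560.2, 170.0, 76.1]
ee_rot: [-180.0, 0.0, 129.5]
contact_force: [1.6, -1.8, -2.9]
width: 20.2
finger_force: 59.9
time_s: 31.9
ee_pos: [564.0, 173.3, 76.0]
ee_rot: [-179.9, 0.0, 126.5]
contact_force: [1.1, -2.9, -2.7]
width: 20.0
finger_force: 60.0
[-0.64459406  0.0716029   0.28231661] [  5.00907225  33.90042607 -35.64970426 106.10246987  25.81990363
  48.35570766  -7.06618633]
```

```bash
python3 - <<'E'
from h import *
C,im=snap('wrist','w8')
_,i6=load('w6')
for nm,I in [('w6',i6),('w8',im)]:
    g=cv2.GaussianBlur(cv2.cvtColor(I,cv2.COLOR_BGR2GRAY),(3,3),0).astype(int)
    for r in (60,100,150,200):
        dx=np.abs(np.diff(g[r,260:390])); e=np.argsort(dx)[-6:]+260; print(nm,r,sorted(e.tolist()))
# nib search in scene picture: dark pixels round nut b flange
C2,s=snap('scene','s8')
for q in [2.6,2.9,3.1,3.2,3.4]:
    an=np.radians(9.7+(3.4-q)*57.3); print(q,w2p(C2,(626.4+22.5*np.cos(an),90.4+22.5*np.sin(an),66)).round(1))
g=cv2.cvtColor(s,cv2.COLOR_BGR2GRAY)
print(g[276:302,294:326])
E
```

```text
w6 60 [284, 285, 286, 291, 350, 351]
w6 100 [285, 286, 287, 292, 349, 350]
w6 150 [286, 287, 288, 291, 348, 349]
w6 200 [287, 288, 289, 293, 347, 348]
w8 60 [282, 283, 284, 347, 348, 377]
w8 100 [283, 284, 285, 347, 348, 349]
w8 150 [285, 286, 346, 347, 348, 388]
w8 200 [287, 345, 346, 361, 362, 363]
2.6 [313.1 294.7]
2.9 [310.5 294.9]
3.1 [308.8 294.8]
3.2 [308.  294.6]
3.4 [306.5 294.1]
[[112 112 106 107 112 112 112 112 113 111 112 113 101  79  84 103 112 117
  116 112 103  96  97  97  97  97  96  96  97  97  97  94]
 [113 108 106 112 111 112 112 111 111 113 112 112 101  90  77  81  92  99
  102 100 104  97  95  93  94  94  93  95  98  96  95  93]
 [110 105 110 113 112 112 111 111 111 111 111 111  95  95  77  78  90  99
  103 101 112 116  91  89  87  86  86  90  97  96  96  91]
 [107 112 112 113 112 112 113 112 111 112 111 103  94  95  78  76  87  98
  106 107 111 129 100  94  85  81  80  91  97  96  96  91]
 [111 114 114 113 112 112 112 112 112 112 109  97  92 112  92  79  86  98
  105 108 111 124 104  97  85  84  80  93  98  95  97  90]
 [115 113 115 113 114 114 113 113 112 112 1
[... 2050 characters left out ...]
6 115 133 137 137 138 138 139 138]
 [ 92  93  92  97 113 125 140 150 155 144 103  74 117 135 136 136 134 135
  137 125  65 110 137 137 137 145 145 137 137 137 139 138]
 [ 92  91  92  92  92  97 111 123 137 120  74 124 137 138 138 137 136 135
  135 136  89 108 135 139 139 138 136 135 135 134 136 136]
 [ 90  91  92  93  92  92  92  96 109 105 101 146 140 137 138 138 137 137
  137 136 123 133 136 138 139 139 138 137 137 135 135 134]
 [ 91  90  90  92  92  92  92  92  93  95 105 119 126 135 139 137 138 137
  138 138 137 137 135 135 136 137 138 139 139 137 137 134]
 [ 91  91  91  91  90  91  92  92  92  92  93  93 103 115 126 134 138 137
  137 138 137 137 137 137 135 135 135 136 138 139 139 138]]
```

```bash
python3 - <<'E'
from h import *
C,im=load('s8')
crop(im,285,255,355,305,11,'c8')
E
```

```text
(no output)
```

View pics/c8.png

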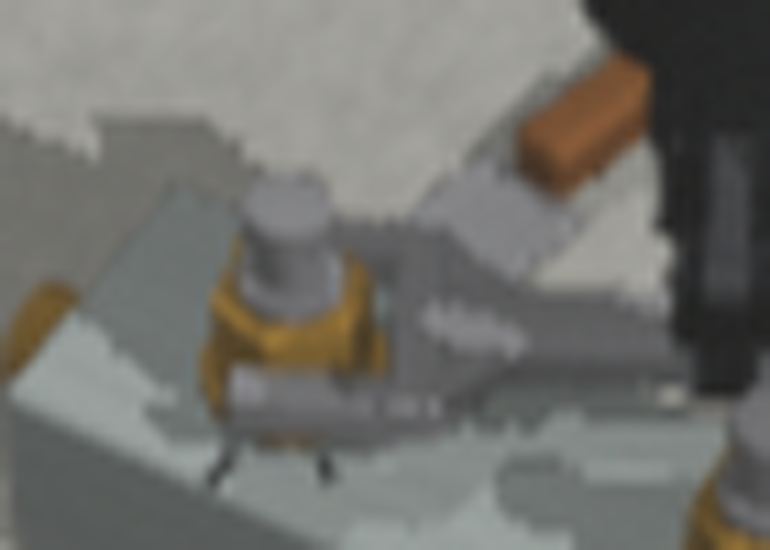

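```bash
python3 - <<'E'
from h import *
for f in ('s6','s8'):
    C,im=load(f); print(f)
    d=im[...,2].astype(int)-im[...,0].astype(int)
    for v in range(290,298): print(v,d[v,300:322], im[v,300:322,2])
E
python3 -m jog '-0.0005 0.0181 0 0 0 0.0333;0 0 0 0 0 0'; python3 -c "
from h import *
o=manip.get_obs(); print(o['torque'],o['q'])"
```

```text
s6
290 [-3 -4 -4 23 44 47 41 43 61 63 63 64 65 64 64 65 70 76 77 65  5 -3] [133 114 110  97  92  91  84  84 108 111 111 112 111 112 112 113 120 126
 128 124 120 129]
291 [-5 -4 -4  4 40 59 62 44 61 64 64 64 57 50 54 65 74 79 76 32 -1 -4] [151 135 133 107  93 107 110  87 108 112 112 112 106 100 105 116 124 130
 128 120 130 132]
292 [-4 -4 -4 -3 25 56 69 63 67 68 68 69 41 17 30 67 78 76 55  9 -3 -4] [150 151 152 118  92 103 119 111 117 118 117 119  88  69  83 117 130 127
 126 129 131 132]
293 [-5 -5 -6 -4  2 18 45 62 67 72 75 76 45  4  5 63 75 47 15 -2 -4 -4] [150 149 149 124 110  89  98 110 116 124 128 128  92  58  59 115 128 114
 127 132 132 132]
294 [-5 -5 -5 -4 -5  1  6 19 44 64 67 69 54 11 -2 35 23  9 -3 -4 -4 -5] [152 152 150 132 130 114 110 107 101 114 117 120  98  61  51 105 123 119
 132 133 133 133]
295 [-5 -4 -5 -4 -5 -3 -5  1  9 16 24 28 24  2 -3  3 -4 -4 -3 -4 -4 -4] [152 153 143 134 130 109 116 124 114 119 111 111  91 102 101 116 128 129
 131 132 141 144]
296 [-5 -4 -4 -5 -5 -1 -3 -4 -5 -5  0  1  0 -2 -3 -4 -4 -4 -5 -4 -4 -4] [148 144 134 132 120  74  99 127 129 130 124 12
[... 1082 characters left out ...]
1 -1 -3 -3 -3] [136 133 134 134 134  97  90 104  86  84  90 101  90  87  87  86  87  89
  92 100 106 118]
296 [-4 -6 -5 -6 -6 -3 -4 -5 -4 -4 -4  0  0 -2 -2 -3 -2 -3 -5 -5 -4 -4] [149 151 153 153 140  83 100 127 116 113 113 122 115 102  81 111 115 113
 111 128 132 132]
297 [-5 -5 -5 -5 -3 -2 -3 -4 -5 -5 -5 -4 -4 -4 -2 -3 -4 -4 -4 -5 -5 -5] [135 145 150 139 100  72 114 131 131 131 130 131 132 121  62 107 132 133
 132 141 140 132]
time_s: 32.25
ee_pos: [568.6, 175.8, 75.9]
ee_rot: [-179.9, 0.1, 123.5]
contact_force: [-0.2, -4.7, -3.5]
width: 20.1
finger_force: 60.1
[-1.08855433  0.17265233  0.45455584] [  4.18449493  34.08498344 -34.79056784 105.42145902  25.35979255
  48.53783094  -9.68859559]
```

Nut b's nib has clearly moved off the short line towards the long one, and the torque is rising. I push a little further against the stop.

```bash
python3 -m jog '-0.0005 0.0181 0 0 0 0.0333;0 0 0 0 0 0'; python3 -c "
from h import *
o=manip.get_obs(); print(o['torque'])";python3 -m jog '-0.0005 0.0181 0 0 0 0.0333;0 0 0 0 0 0'; python3 -c "
from h import *
o=manip.get_obs(); print(o['torque'])
C2,s=snap('scene','s9')
for f in ['s9']:
    C,im=load(f); d=im[...,2].astype(int)-im[...,0].astype(int)
    for v in range(293,297): print(v,d[v,300:322], im[v,300:322,2])
"
```

```text
time_s: 32.5
ee_pos: [572.8, 177.7, 75.7]
ee_rot: [-179.8, 0.1, 120.5]
contact_force: [-2.4, -7.2, -0.3]
width: 20.1
finger_force: 62.8
[-1.39120602  0.4795159   0.73135711]
time_s: 32.75
ee_pos: [578.1, 180.0, 75.8]
ee_rot: [-179.8, 0.1, 117.4]
contact_force: [-1.3, -7.8, -1.8]
width: 19.8
finger_force: 62.8
[-1.38509758  0.30837032  0.52941339]
293 [-3 -3 -4 -1 -2 -1 -1 -1 -1  0  0 -1 -1 -1 -1 -1 -1 -1 -1 -1 -1 -1] [110 111 111  95  88  85  82  86  85  80  80  79  79  79  79  79  81  82
  85  88  89  89]
294 [-4 -3 -3 -3 -3 -2 -3  4 13 12 15 11  6  6  0  0 -1 -1 -1 -1  0 -2] [115 112 111 103 101  90  76  87  85  77  82  80  80  80  84  80  80  79
  78  80  79  79]
295 [-4 -4 -4 -3 -4 -2 -2  3 12 10 12 15 10  4  0 -2 -2 -2 -2 -2 -1 -2] [137 134 115 113 112  82  76  90  89  85  89  83  84  87  91  79  83  80
  80  78  81  81]
296 [-5 -5 -5 -4 -4 -2 -2 -3 -3 -2 -3  1  1 -2 -2 -3 -2 -1 -2 -2 -3 -3] [149 152 137 116  98  56  71  89  92  93  92  89  89  86  76  83  90  87
  87  85  85  86]
```

```bash
python3 - <<'E'
from h import *
C,im=snap('wrist','w9')
g=cv2.GaussianBlur(cv2.cvtColor(im,cv2.COLOR_BGR2GRAY),(3,3),0).astype(int)
for r in (60,100,150,200):
    dx=np.abs(np.diff(g[r,260:400])); e=np.argsort(dx)[-8:]+260; print(r,sorted(e.tolist()))
dy=np.abs(np.diff(g[20:120,315])); print(np.argsort(dy)[-5:]+20)
_,i6=load('w6'); g=cv2.cvtColor(i6,cv2.COLOR_BGR2GRAY).astype(int); dy=np.abs(np.diff(g[20:120,315])); print(np.argsort(dy)[-5:]+20)
_,s=load('s9'); 
cv2.imwrite('pics/c9.png',np.hstack([cv2.resize(im[:300,200:460],(433,500)),cv2.resize(s[250:325,290:345],(366,500),interpolation=cv2.INTER_CUBIC)]))
E
```

```text
60 [279, 280, 281, 283, 343, 357, 358, 359]
100 [281, 282, 283, 345, 359, 360, 361, 367]
150 [283, 284, 285, 343, 344, 350, 351, 352]
200 [269, 280, 285, 286, 287, 344, 345, 395]
[45 43 40 41 44]
[47 50 57 44 43]
```

View pics/c9.png

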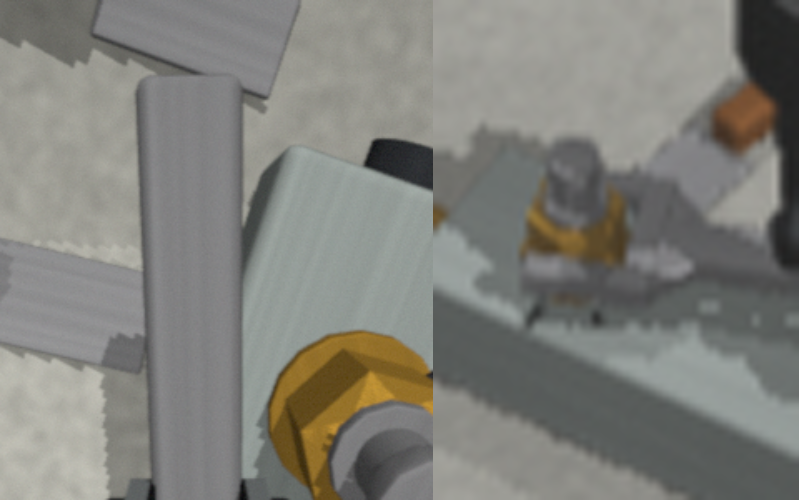

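```bash
python3 -m jog '-0.0013 -0.0301 0 0 0 -0.0556;-0.0013 -0.0301 0 0 0 -0.0556;-0.0013 -0.0301 0 0 0 -0.0556;0 0 0 0 0 0;0 0 -0.06 0 0 0;0 0 -0.1 0 0 0;0 0 -0.1 0 0 0;0 0 0 0 0 0;0 0 0 0 0 0'; python3 - <<'E'
from h import *
C,im=snap('scene','s10'); d=im[...,2].astype(int)-im[...,0].astype(int)
for v in range(289,299): print(v,d[v,300:322], im[v,300:322,2])
C,im=snap('wrist','w10')
print(w2p(C,(626.4,90.4,66)),manip.get_obs()['q'])
for q in [2.6,3.0,3.2,3.4]:
    an=np.radians(9.7+(3.4-q)*57.3); print(q,w2p(C,(626.4+22.5*np.cos(an),90.4+22.5*np.sin(an),66)).round(1))
E
```

```text
time_s: 33.98
ee_pos: [559.8, 158.8, 152.3]
ee_rot: [-179.8, 0.5, 132.1]
contact_force: [9.3, -12.7, -14.3]
width: 19.8
finger_force: 61.0
289 [-3 -4 -3 38 62 47 44 34 17 11  0 -1 -1 -1  0 -2  0 -1 -2  0 -2 -2] [114 109 109 101 111  91  87  83  96  87  93  85  90  96 102 103 100  98
  98  99 105 116]
290 [-4 -4 -3 22 58 48 41 11 -1 -1 -1 -2 -2 -1 -2 -2 -1 -2 15  8 -4 -4] [136 134 114  96 108  93  85  88  99  88  88  95  95 102  98  97  98  98
 104  94 119 129]
291 [-4 -4 -4  4 40 48 36  2 -1 -1 -1 -2 -2 -1 -1 -1  7 11 50 19 -4 -4] [151 137 115 103  96  91  81  94  98  96  95 100  99  98  97  98 102  94
 117 108 128 131]
292 [-5 -4 -3 -4 16 40 42  2  0 -1 -1 -1 -2 -2 -1 10 44 52 51  9 -3 -4] [149 116 111 111  88  87  87 107 102 102  99  98  97  96  99  92 118 107
 124 128 130 131]
293 [-4 -3 -4 -3  1 18 37  5 -1 -1 -1 -1 -2 12 31 46 70 51 16 -3 -4 -5] [150 117 110 110 101  88  89  96 101  98  98  97 100  96 114 103 124 121
 129 141 134 132]
294 [-5 -4 -3 -3 -5  1 11  5 -1 -2 -1 11 22 47 65 48 24 14 -2 -5 -5 -5] [152 137 114 110 108 101  91  68  82  96 102 100 107 105 127 119 124 127
 
[... 162 characters left out ...]
 131 149 135 133]
296 [-5 -5 -5 -6 -6 -2 -2 -4 -4 -4 -2 -1 -4 -4 -3 -5 -5 -5 -4 -5 -4 -5] [149 151 153 151 139  75  88 126 115 129 122 122 133 122 107 129 130 130
 129 147 134 131]
297 [-5 -5 -5 -4 -3 -1 -4 -6 -5 -4 -5 -5 -4 -3 -1 -3 -4 -5 -5 -5 -5 -4] [133 143 149 139  99  72 124 131 132 131 130 130 131 121  63 105 130 132
 130 148 132 130]
298 [-4 -4 -4 -4 -1 -4 -5 -5 -5 -5 -4 -4 -5 -5 -2 -2 -5 -4 -4 -5 -4 -4] [106 120 132 116  73 118 150 145 133 131 132 131 130 130  87 106 131 134
 133 150 134 130]
[321.46063179 372.6558091 ] [  9.77348468  28.28553839 -40.19486506 103.91607775  22.32267045
  55.8906686    2.24941989]
2.6 [351.5 366.6]
3.0 [351.6 377.1]
3.2 [349.8 382.1]
3.4 [347.  386.7]
```

```bash
python3 - <<'E'
from h import *
C,im=load('wrist' if 0 else 'w10'); _,s=load('s10')
a=cv2.resize(im,(420,315)); b=cv2.resize(s[215:325,280:420],(800,600),interpolation=cv2.INTER_CUBIC)[:,:]
b=cv2.resize(s[225:315,285:400],(800,600))[:, :]
out=np.zeros((600,800,3),np.uint8); out[:280,:374]=cv2.resize(im,(374,280)); 
t=cv2.resize(s[205:315,285:410],(426,375),interpolation=cv2.INTER_CUBIC); out[:375,374:]=t
_,tp=load('w10'); z=cv2.resize(im[300:440,200:440],(374,218),interpolation=cv2.INTER_CUBIC); out[280:498,:374]=z
cv2.imwrite('pics/c10.png',out)
E
```

```text
(no output)
```

View pics/c10.png

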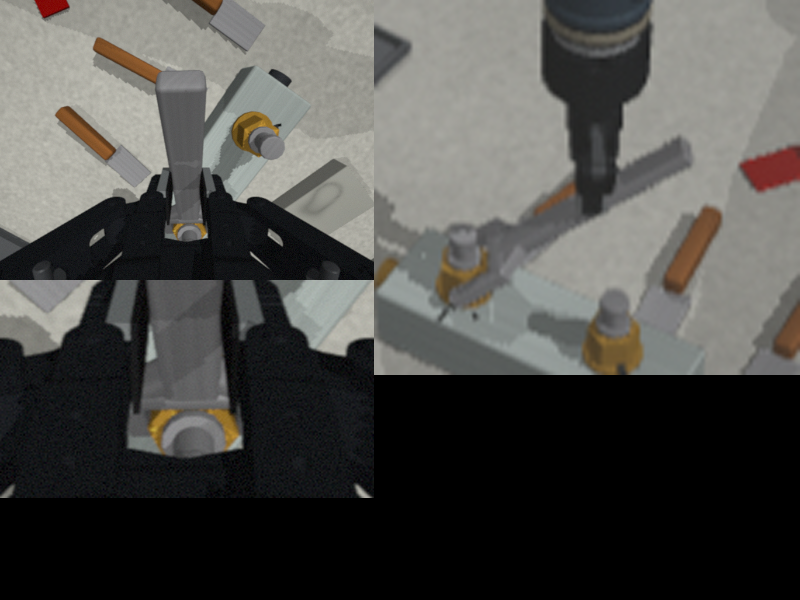

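The view shows nut b's nib at the long line (the nut is tight). But the spanner has pitched in the grip, tail up at (690,150), with its jaw still binding on the hexagon. I go back down to level it, unwind further and slide it off.

```bash
python3 -m jog '0 0 0.04 0 0 0;0 0 0.04 0 0 0;0 0 0 0 0 0'; python3 -m jog '0 0 0.04 0 0 0;0 0 0.04 0 0 0;0 0 0 0 0 0'; python3 -m jog '0 0 0.04 0 0 0;0 0 0.03 0 0 0;0 0 0 0 0 0'; python3 -c "
from h import *
print(manip.get_obs()['torque'])
C,im=snap('wrist','w11'); g=cv2.GaussianBlur(cv2.cvtColor(im,cv2.COLOR_BGR2GRAY),(3,3),0).astype(int)
for r in (80,120,160,200): dx=np.abs(np.diff(g[r,250:400])); e=np.argsort(dx)[-6:]+250; print(r,sorted(e.tolist()))
dy=np.abs(np.diff(g[5:140,315])); print(np.argsort(dy)[-5:]+5)
"
```

```text
time_s: 34.45
ee_pos: [554.6, 170.9, 131.4]
ee_rot: [179.9, -0.2, 132.6]
contact_force: [-4.8, 2.2, 6.5]
width: 19.4
finger_force: 64.7
time_s: 34.83
ee_pos: [550.6, 176.2, 107.3]
ee_rot: [179.9, -0.7, 132.7]
contact_force: [-13.8, 10.3, 6.9]
width: 19.8
finger_force: 66.2
time_s: 35.2
ee_pos: [549.0, 177.8, 85.8]
ee_rot: [179.9, -0.9, 132.8]
contact_force: [-15.6, 12.1, 5.4]
width: 19.4
finger_force: 66.6
[ 2.51325203  3.14588716 -0.25838776]
80 [380, 381, 382, 392, 393, 394]
120 [290, 291, 292, 352, 353, 354]
160 [261, 262, 290, 291, 351, 352]
200 [290, 291, 354, 393, 394, 395]
[86 48 46 47 87]
```

```bash
python3 -m jog '0.05 0 0.01 0 0 0;0 0 0 0 0 0'; python3 -m jog '-0.0015 -0.035 0 0 0 -0.0556;-0.0015 -0.035 0 0 0 -0.0556;0 0 0 0 0 0'; python3 -c "
from h import *
print(manip.get_obs()['torque'])
C,im=snap('wrist','w12'); g=cv2.GaussianBlur(cv2.cvtColor(im,cv2.COLOR_BGR2GRAY),(3,3),0).astype(int)
for r in range(20,240,20): dx=np.abs(np.diff(g[r,270:375])); e=np.argsort(dx)[-4:]+270; print(r,sorted(e.tolist()))
print(g[5:125:3,315])
go(626.4,90.4,76,144.7)
"
```

```text
time_s: 35.5
ee_pos: [548.5, 178.2, 83.8]
ee_rot: [179.7, 0.2, 132.5]
contact_force: [1.7, -3.0, 3.4]
width: 19.5
finger_force: 66.3
time_s: 35.88
ee_pos: [534.4, 163.2, 83.9]
ee_rot: [179.7, 0.2, 142.4]
contact_force: [2.8, -0.7, 3.0]
width: 19.7
finger_force: 66.2
[-0.65472307 -1.05208097 -0.01794585]
20 [358, 359, 360, 361]
40 [348, 351, 367, 370]
60 [273, 274, 276, 341]
80 [282, 284, 295, 363]
100 [288, 289, 352, 353]
120 [271, 272, 288, 289]
140 [295, 350, 351, 352]
160 [292, 349, 350, 351]
180 [289, 290, 295, 349]
200 [288, 289, 290, 291]
220 [289, 290, 291, 348]
[163 162 160 160 162 165 166 165 166 169 167 166 163 162 167 166 166 162
 160 162 164 167 169 165 163 164 166 164 132 136 133 132 130 131 132 131
 132 130 131 131]
pos [534.4 163.2  83.7] rot [179.7   0.2 142.4] shift mm [-117.3   -1.5    8.1] units [-0.3911 -0.0051  0.0269] turn deg [ 0.3  0.2 -2.3] units [ 0.003   0.0019 -0.0261]
```

```bash
python3 -m jog '0.03 0 0 0 0 -0.02;0.03 0 0 0 0 0;0 0 0 0 0 0'; python3 -m jog '0.04 0 0 0 0 0;0.05 0 0 0 0 0;0 0 0 0 0 0'; python3 -c "
from h import *
print(manip.get_obs()['torque'],manip.get_obs()['q'])
C,im=snap('wrist','w13'); g=cv2.GaussianBlur(cv2.cvtColor(im,cv2.COLOR_BGR2GRAY),(3,3),0).astype(int)
for r in range(100,240,20): dx=np.abs(np.diff(g[r,270:375])); e=np.argsort(dx)[-4:]+270; print(r,sorted(e.tolist()))
print(g[5:125:3,315])
C,im=snap('scene','s13'); d=im[...,2].astype(int)-im[...,0].astype(int)
for v in range(289,298): print(v,d[v,300:322], im[v,300:322,2])
"
```

```text
time_s: 36.3
ee_pos: [532.0, 161.9, 84.3]
ee_rot: [179.8, 1.4, 143.6]
contact_force: [28.4, -23.6, -2.5]
width: 19.8
finger_force: 65.6
time_s: 36.67
ee_pos: [495.6, 188.5, 82.0]
ee_rot: [-180.0, -0.1, 144.0]
contact_force: [-0.5, 0.5, -3.1]
width: 19.6
finger_force: 65.5
[0.14579598 0.1517161  0.01440158] [  6.83244222  30.31556721 -41.64456314 113.64819072  27.55578726
  46.25683005   3.42986661]
100 [287, 288, 289, 354]
120 [288, 289, 352, 353]
140 [288, 289, 290, 352]
160 [288, 289, 290, 351]
180 [288, 289, 290, 350]
200 [284, 289, 290, 349]
220 [293, 347, 348, 349]
[164 160 158 157 156 157 161 163 163 162 163 164 166 167 169 166 162 158
 161 165 168 167 165 164 163 162 161 160 126 134 128 126 125 125 126 126
 125 126 124 125]
289 [-4 -4 -3 41 62 54 48 47 48 47 48 47 69 71 70 71 72 73 79 90 16 -4] [112 109 109 107 112  99  93  92  92  92  92  92 119 123 122 123 122 123
 131 147 133 148]
290 [-4 -5 -3 22 74 65 53 48 47 49 48 48 68 72 71 72 72 74 77 78  6 -4] [135 132 114  96 130 115  98  92  93  94  92  91 119 124 123 123 125 126
 131 131 138 148]
291 [-5 -5 -4  4 62 76 67 60 49 3
[... 407 characters left out ...]
52 105 121 128 129 122 130 121
 127 149 151 151]
294 [-5 -6 -5 -5 -5 -2 14 25 28  4  3 63 71 71 66 50 30 14 -2 -4 -5 -5] [152 151 149 150 150 126  95  90  80  54  55 114 122 122 127 120 130 127
 132 150 154 153]
295 [-6 -5 -4 -6 -6 -5 -4  1  6 -3  0 23 28 20 19 13 -2 -5 -5 -4 -5 -5] [151 151 152 151 150 127 100 109  88  97  91 107 113 122 127 126 130 129
 130 149 153 152]
296 [-4 -6 -5 -5 -5 -2 -3 -4 -5 -5 -4 -2  0 -2 -3 -5 -4 -4 -5 -5 -4 -5] [148 150 152 152 140  83 108 127 114 128 121 122 124 121 106 129 131 130
 129 147 150 152]
297 [-4 -5 -6 -5 -3 -1 -4 -5 -5 -4 -4 -5 -5 -4  0 -3 -5 -4 -4 -4 -5 -5] [134 144 147 138  99  72 130 132 130 130 130 130 131 121  63 105 130 132
 131 148 148 149]
```

```bash
python3 -m jog '0 0 -0.1 0 0 0;0 0 -0.13 0 0 0;-0.064 -0.149 0 0 0 0;-0.064 -0.149 0 0 0 0;-0.064 -0.149 0 0 0 0;-0.064 -0.149 0 0 0 0;-0.064 -0.149 0 0 0 0;0 0 0 0 0 -0.108;0 0 0 0 0 -0.108;0 0 0 0 0 -0.108;0 0 0 0 0 -0.108;0 0 0 0 0 -0.108'; python3 -m jog '0 0 0.1 0 0 0;0 0 0.15 0 0 0;0 0 0.1 0 0 0;0 0 0.05 0 0 0;0 0 0 0 0 0;0 0 0 0 0 0'; python3 -c "
from h import *
go(441.5,-49,20,192.5); print(manip.get_obs()['q'])
C,im=snap('wrist','w14'); g=cv2.GaussianBlur(cv2.cvtColor(im,cv2.COLOR_BGR2GRAY),(3,3),0).astype(int)
for r in range(100,240,40): dx=np.abs(np.diff(g[r,270:375])); e=np.argsort(dx)[-4:]+270; print(r,sorted(e.tolist()))
print(g[5:125:3,315])
"
```

```text
time_s: 38.28
ee_pos: [441.6, -46.3, 150.5]
ee_rot: [179.9, -0.1, -166.6]
contact_force: [0.2, -0.8, -2.9]
width: 19.6
finger_force: 65.6
time_s: 39.02
ee_pos: [443.8, -47.9, 32.2]
ee_rot: [-180.0, 0.1, -167.1]
contact_force: [0.4, 1.6, -3.5]
width: 19.6
finger_force: 65.5
pos [443.8 -47.9  32.2] rot [-1.800e+02  1.000e-01 -1.671e+02] shift mm [ 2.5 -0.6 12.2] units [ 0.0084 -0.0019  0.0406] turn deg [-0.   0.1  0.4] units [-0.0002  0.0012  0.0042]
[ 37.67564078  30.69771817 -45.64601413 125.92970421  36.95439115
  37.39181585  68.39835258]
100 [287, 288, 289, 354]
140 [270, 288, 289, 352]
180 [274, 289, 290, 350]
220 [284, 289, 290, 291]
[155 157 158 156 155 154 154 157 158 158 158 157 158 158 160 160 158 159
 159 159 162 163 163 164 164 165 161 152 105 122 124 126 127 127 126 127
 127 127 127 126]
```

```bash
python3 -m jog '0 0 0.035 0 0 0;0 0 0.015 0 0 0;0 0 0 0 0 0'; python3 -m jog '0 0 0.01 0 0 0;0 0 0 0 0 0';python3 -m jog '0 0 0.01 0 0 0;0 0 0 0 0 0';python3 -m jog '0 0 0.007 0 0 0;0 0 0 0 0 0'
```

```text
time_s: 39.45
ee_pos: [443.2, -48.6, 16.2]
ee_rot: [-180.0, 0.0, -167.2]
contact_force: [-1.8, -1.1, -0.2]
width: 19.7
finger_force: 66.0
time_s: 39.7
ee_pos: [442.9, -48.6, 13.3]
ee_rot: [-180.0, -0.0, -167.2]
contact_force: [-2.7, -1.4, 2.0]
width: 19.2
finger_force: 66.2
time_s: 39.95
ee_pos: [442.5, -48.3, 10.0]
ee_rot: [180.0, -0.1, -167.1]
contact_force: [-3.1, -1.0, 0.3]
width: 19.9
finger_force: 66.2
time_s: 40.2
ee_pos: [442.7, -48.3, 8.0]
ee_rot: [180.0, -0.0, -167.1]
contact_force: [-4.1, -1.6, 1.5]
width: 19.5
finger_force: 66.3
```

```bash
python3 -m jog '0 0 0 0 0 0;0 0 0 0 0 0;0 0 0 0 0 0;-0.03 0 0 0 0 0;-0.03 0 0 0 0 0;0 0 0 0 0 0;0 0 0 0 0 0' 0.55; python3 - <<'E'
from h import *
o=manip.get_obs(); print(o['ee_pos'],o['ee_rot'])
C,im=snap('wrist','w15'); g=cv2.GaussianBlur(cv2.cvtColor(im,cv2.COLOR_BGR2GRAY),(3,3),0).astype(int)
for r in range(60,260,40): dx=np.abs(np.diff(g[r,270:375])); e=np.argsort(dx)[-6:]+270; print(r,sorted(e.tolist()))
print(g[2:125:3,315])
E
```

```text
time_s: 41.08
ee_pos: [460.4, -44.3, 8.1]
ee_rot: [180.0, -0.0, -167.1]
contact_force: [0.3, 0.1, 0.7]
width: 46.9
finger_force: 0.0
[460.4099483  -44.3332341    8.07429554] [ 1.79997973e+02 -2.13195219e-02 -1.67149533e+02]
60 [288, 289, 290, 293, 294, 353]
100 [289, 290, 293, 294, 295, 351]
140 [289, 290, 293, 295, 349, 350]
180 [289, 290, 293, 295, 348, 349]
220 [289, 290, 293, 294, 295, 347]
[150 152 152 154 154 154 154 152 150 147 146 134 108 119 126 126 126 126
 125 125 126 126 125 125 126 126 126 126 126 126 126 126 125 126 126 127
 126 127 126 126 126]
```

```bash
python3 -m jog '0.012 0 0.017 0 0 -0.01;0 0 0 0 0 0;0 0 0 0 0 0'; python3 -m jog '0 0 0 0 0 0;0 0 0 0 0 0;0 0 0 0 0 0;0 0 0 0 0 0' 0; python3 -m jog '0 0 -0.05 0 0 0;0 0 -0.17 0 0 0;0 0 -0.17 0 0 0;0 0 -0.13 0 0 0;0 0 0 0 0 0;0 0 0 0 0 0'; python3 - <<'E'
from h import *
c=vision.calibration('wrist'); T=c['tool_from_camera']
C,im=snap('wrist','w16'); g=cv2.GaussianBlur(cv2.cvtColor(im,cv2.COLOR_BGR2GRAY),(3,3),0).astype(int)
for r in range(60,260,40): dx=np.abs(np.diff(g[r,270:375])); e=np.argsort(dx)[-6:]+270; print(r,sorted(e.tolist()))
print(g[2:125:3,315], manip.get_obs()['q'])
go(626.4,90.4,150,192.5)
E
```

```text
time_s: 41.5
ee_pos: [456.9, -45.2, 3.0]
ee_rot: [-180.0, -0.0, -166.3]
contact_force: [-0.1, 0.3, -0.1]
width: 46.8
finger_force: 0.0
time_s: 42.0
ee_pos: [457.3, -45.3, 3.5]
ee_rot: [-180.0, 0.0, -166.3]
contact_force: [-1.3, -0.0, 5.7]
width: 20.0
finger_force: 59.4
time_s: 42.75
ee_pos: [455.7, -45.6, 158.1]
ee_rot: [180.0, -0.1, -166.3]
contact_force: [-0.8, 0.1, -3.8]
width: 19.9
finger_force: 59.6
60 [289, 290, 291, 297, 355, 356]
100 [289, 290, 291, 294, 353, 354]
140 [289, 290, 291, 295, 352, 353]
180 [289, 290, 291, 295, 350, 351]
220 [289, 290, 291, 295, 348, 349]
[162 158 160 165 169 169 166 168 169 171 168 168 167 166 121 129 138 143
 142 142 142 143 142 143 143 143 143 143 142 142 142 143 143 143 143 143
 143 143 142 142 143] [ 48.21012983  20.86989175 -57.20649694 118.49986468  22.23763381
  52.19403266  82.41512518]
pos [455.4 -45.5 157.6] rot [ 180.    -0.2 -166.3] shift mm [-198.4   91.4    7.1] units [-0.6614  0.3046  0.0236] turn deg [ 0.  -0.2  1.2] units [ 0.0005 -0.0021  0.0139]
```

```bash
python3 -m jog '-0.0883 0.1168 0 0 0 0;-0.0883 0.1168 0 0 0 0;-0.0883 0.1168 0 0 0 0;-0.0883 0.1168 0 0 0 0;0 0 0 0 0 0.0985;0 0 0 0 0 0.0985;0 0 0 0 0 0.0985;0 0 0 0 0 0;0 0 0 0 0 0'; python3 - <<'E'
from h import *
go(525.5,115.6,105,167.1); print(manip.get_obs()['q'])
E
```

```text
time_s: 43.92
ee_pos: [526.0, 116.1, 158.0]
ee_rot: [-180.0, -0.1, 167.3]
contact_force: [-0.1, -0.3, -3.3]
width: 20.3
finger_force: 59.8
pos [526.  116.1 158. ] rot [-1.800e+02 -1.000e-01  1.673e+02] shift mm [ 0.3 -0.6 53. ] units [ 0.0009 -0.002   0.1766] turn deg [-0.  -0.1  0.2] units [-0.0004 -0.0013  0.0023]
[ 19.96202597  26.05434889 -47.56398604 108.87753846  23.1795225
  55.27142397  39.02412927]
```

```bash
python3 -m jog '0.001 -0.002 0.09 0 0 0;0 0 0.087 0 0 0;0 0 0.02 0 0 0;0 0 0 0 0 0;0 0 0 0 0 0'; python3 -m jog '0 0 0.02 0 0 0;0 0 0.015 0 0 0;0 0 0 0 0 0';python3 -m jog '0 0 0.02 0 0 0;0 0 0.02 0 0 0;0 0 0 0 0 0';python3 - <<'E'
from h import *
o=manip.get_obs(); print(o['torque'])
go(525.5,115.6,75,167.1)
E
```

```text
time_s: 44.55
ee_pos: [527.0, 116.0, 101.0]
ee_rot: [179.9, 0.1, 167.2]
contact_force: [0.3, -0.2, -2.7]
width: 20.1
finger_force: 59.7
time_s: 44.92
ee_pos: [525.9, 115.5, 89.1]
ee_rot: [-180.0, -0.0, 167.2]
contact_force: [-0.0, 0.3, -3.1]
width: 20.1
finger_force: 59.8
time_s: 45.3
ee_pos: [525.7, 115.4, 76.7]
ee_rot: [-180.0, -0.1, 167.2]
contact_force: [-0.7, -0.1, -3.7]
width: 20.2
finger_force: 59.8
[-0.00936074  0.08150238  0.01136082]
pos [525.7 115.4  76.7] rot [-1.800e+02 -1.000e-01  1.672e+02] shift mm [0.2 0.1 1.7] units [0.0008 0.0004 0.0058] turn deg [-0.  -0.1  0.1] units [-0.0004 -0.0008  0.0006]
```

```bash
cat > tq.py <<'E'
from h import *
o=manip.get_obs(); ax=np.array([626.4,90.4] if __import__('sys').argv[1]=='b' else [605,218.6])
r=(o['ee_pos'][:2]-ax)/1000; F=o['contact_force']; print('TQ',round(o['torque'][2]+r[0]*F[1]-r[1]*F[0],3),'tau',o['torque'].round(2),'R',round(np.hypot(*r)*1000,1),'dir',round(np.degrees(np.arctan2(-r[1],-r[0])),1))
E
python3 -m jog '0 0 0.008 0 0 0;-0.0019 0.0302 0 0 0 0.0556;-0.0019 0.0302 0 0 0 0.0556;-0.0019 0.0302 0 0 0 0.0556;0 0 0 0 0 0'; python3 tq.py b; python3 -m jog '-0.0019 0.0302 0 0 0 0.0556;-0.0019 0.0302 0 0 0 0.0556;0 0 0 0 0 0'; python3 tq.py b; python3 -m jog '-0.0019 0.0302 0 0 0 0.0556;-0.0008 0.0181 0 0 0 0.0333;0 0 0 0 0 0'; python3 tq.py b;
```

```text
time_s: 45.92
ee_pos: [536.4, 140.4, 75.0]
ee_rot: [-179.9, 0.0, 152.2]
contact_force: [0.9, -0.8, -3.7]
width: 20.2
finger_force: 59.9
TQ -0.1 tau [-0.32 -0.07 -0.13] R 102.9 dir -29.1
time_s: 46.3
ee_pos: [546.3, 155.1, 74.9]
ee_rot: [-179.9, 0.0, 142.2]
contact_force: [0.6, -2.0, -3.6]
width: 20.4
finger_force: 59.9
TQ 0.033 tau [-0.53 -0.04 -0.09] R 103.0 dir -38.9
time_s: 46.68
ee_pos: [555.9, 165.5, 74.8]
ee_rot: [-179.9, 0.0, 134.2]
contact_force: [-0.1, -3.5, -2.4]
width: 20.3
finger_force: 59.8
TQ 0.291 tau [-0.76 -0.01  0.04] R 103.0 dir -46.8
```

```bash
python3 -m jog '-0.0008 0.0181 0 0 0 0.0333;0 0 0 0 0 0'; python3 tq.py b; python3 -m jog '-0.0008 0.0181 0 0 0 0.0333;0 0 0 0 0 0'; python3 tq.py b; python3 - <<'E'
from h import *
C,im=snap('scene','s17'); d=im[...,2].astype(int)-im[...,0].astype(int)
for v in range(287,298): print(v,d[v,300:322], im[v,300:322,2])
C,im=snap('wrist','w17'); g=cv2.GaussianBlur(cv2.cvtColor(im,cv2.COLOR_BGR2GRAY),(3,3),0).astype(int)
for r in range(60,260,40): dx=np.abs(np.diff(g[r,270:375])); e=np.argsort(dx)[-6:]+270; print(r,sorted(e.tolist()))
E
```

```text
time_s: 46.92
ee_pos: [560.0, 169.1, 74.8]
ee_rot: [-179.9, 0.0, 131.2]
contact_force: [0.5, -3.1, -3.6]
width: 20.5
finger_force: 59.8
TQ 0.158 tau [-0.81  0.01 -0.01] R 103.0 dir -49.8
time_s: 47.18
ee_pos: [563.9, 172.4, 74.7]
ee_rot: [-179.9, 0.0, 128.2]
contact_force: [-0.5, -5.3, -3.0]
width: 20.4
finger_force: 59.8
TQ 0.471 tau [-1.02  0.21  0.1 ] R 103.1 dir -52.7
287 [-4 -4 -3 46 51 45 42 43 43 61 68 69 69 69 70 68 61 38 42 61  6 -1] [109 110 111 112  99  86  85  85  84 108 118 119 119 119 119 119 110  81
  82 108  94  97]
288 [-4 -3 -3 46 53 24 11 11 11 31 39 39 38 39 40 39 33 29 34 46  5 -1] [109 109 110 112 101 100 111 112 111 113 116 113 112 114 115 111  91  80
  87 104  97  97]
289 [-4 -4 -3 36 58  9 -2 -2 -3  6  8  5  4  6  7  5  5  7 10 14  1 -2] [110 110 110 106 106 113 130 133 132 116 114 108 108 110 110 107  82  87
  92  96  97  97]
290 [-4 -3 -3 23 59  3 -2 -2 -2 -2 -1 -2 -3 -1 -2 -2 -1 -2  0 -3  0 -1] [134 115 111  98 111 120 131 132 132 116 113 113 113 113 113 113 101  97
  97  96  98  98]
291 [-4 -3 -2  4 46  3 -3 -2 -3 -1 -2 -2 -2 -1 -2 -2 -2 -1 -1 -1 -2 -1] [
[... 541 characters left out ...]
 91  92  88  87  90
  90  92  97  97]
295 [-4 -4 -4 -5 -4 -3 -3 -3  1  9  9 16 20 15 10  0 -3 -3 -2 -3 -1 -3] [136 134 135 135 134  96  89 100 105  86  84 101  90  91  92  87  87  87
  89  98  99 116]
296 [-5 -5 -6 -6 -5 -1 -2 -5 -5 -4 -4  1 -1 -2 -2 -3 -4 -3 -4 -5 -3 -4] [149 152 153 152 140  84 102 127 130 115 113 123 114 101  81 111 114 113
 112 128 116 130]
297 [-4 -6 -5 -5 -4 -1 -4 -5 -5 -4 -4 -5 -4 -4  0 -2 -4 -4 -4 -5 -4 -5] [135 145 149 139 100  72 114 130 132 130 130 130 132 122  63 105 131 133
 133 140 131 130]
60 [288, 289, 290, 354, 355, 356]
100 [288, 289, 290, 352, 353, 354]
140 [289, 290, 291, 293, 351, 352]
180 [289, 290, 291, 349, 350, 351]
220 [289, 290, 348, 349, 353, 354]
```

```bash
python3 -m jog '-0.0008 0.0181 0 0 0 0.0333;0 0 0 0 0 0'; python3 tq.py b; python3 -m jog '-0.0005 0.0121 0 0 0 0.0222;0 0 0 0 0 0'; python3 tq.py b; python3 - <<'E'
from h import *
C,im=snap('wrist','w18'); g=cv2.GaussianBlur(cv2.cvtColor(im,cv2.COLOR_BGR2GRAY),(3,3),0).astype(int)
for r in range(60,260,40): dx=np.abs(np.diff(g[r,270:375])); e=np.argsort(dx)[-6:]+270; print(r,sorted(e.tolist()))
E
```

```text
time_s: 47.52
ee_pos: [568.4, 174.8, 74.6]
ee_rot: [-179.8, 0.1, 125.2]
contact_force: [-1.1, -7.3, -2.5]
width: 20.3
finger_force: 59.8
TQ 0.783 tau [-1.46  0.22  0.26] R 102.4 dir -55.5
time_s: 47.78
ee_pos: [571.2, 176.0, 74.4]
ee_rot: [-179.8, 0.1, 123.3]
contact_force: [-1.0, -8.0, -3.1]
width: 20.2
finger_force: 59.9
TQ 0.985 tau [-1.66  0.31  0.46] R 101.9 dir -57.2
60 [286, 287, 288, 351, 352, 353]
100 [286, 287, 288, 350, 351, 352]
140 [287, 288, 289, 350, 372, 373]
180 [288, 289, 348, 349, 353, 354]
220 [288, 346, 347, 352, 353, 354]
```

```bash
python3 -m jog '-0.0009 -0.0332 0 0 0 -0.0611;-0.0009 -0.0332 0 0 0 -0.0611;-0.0009 -0.0332 0 0 0 -0.0611;0 0 0 0 0 0'; python3 tq.py b; python3 -m jog '-0.0009 -0.0332 0 0 0 -0.0611;0 0 0 0 0 0'; python3 tq.py b;  python3 -m jog '0 0 -0.015 0 0 0;0 0 -0.015 0 0 0;0 0 0 0 0 0';python3 tq.py b; 
```

```text
time_s: 48.32
ee_pos: [550.3, 158.2, 75.4]
ee_rot: [179.9, 0.1, 139.6]
contact_force: [2.4, -4.8, -4.4]
width: 20.4
finger_force: 59.9
TQ 0.02 tau [-1.08 -0.44 -0.19] R 101.9 dir -41.7
time_s: 48.58
ee_pos: [544.2, 150.6, 75.4]
ee_rot: [179.9, 0.1, 145.0]
contact_force: [2.1, -4.8, -4.0]
width: 20.3
finger_force: 60.0
TQ 0.088 tau [-1.05 -0.47 -0.18] R 101.9 dir -36.2
time_s: 48.95
ee_pos: [544.5, 149.3, 83.6]
ee_rot: [-180.0, 0.1, 145.0]
contact_force: [5.4, -7.0, -9.7]
width: 20.3
finger_force: 59.2
TQ 0.103 tau [-1.27 -0.74 -0.15] R 100.9 dir -35.7
```

```bash
python3 - <<'E'
from h import *
C,im=snap('wrist','w19'); g=cv2.GaussianBlur(cv2.cvtColor(im,cv2.COLOR_BGR2GRAY),(3,3),0).astype(int)
for r in range(40,260,20): dx=np.abs(np.diff(g[r,265:375])); e=np.argsort(dx)[-6:]+265; print(r,sorted(e.tolist()))
print(g[2:125:3,318])
C,im=snap('scene','s19'); d=im[...,2].astype(int)-im[...,0].astype(int)
for v in range(272,298): print(v,d[v,300:330], im[v,300:330,2])
E
```

```text
40 [287, 288, 289, 352, 353, 354]
60 [285, 286, 287, 291, 355, 356]
80 [280, 281, 286, 287, 354, 355]
100 [291, 292, 293, 353, 354, 355]
120 [273, 274, 275, 352, 353, 354]
140 [286, 287, 288, 291, 294, 352]
160 [276, 277, 287, 288, 351, 352]
180 [287, 288, 289, 293, 350, 351]
200 [287, 288, 289, 290, 349, 350]
220 [288, 289, 290, 348, 349, 361]
240 [288, 289, 290, 347, 348, 349]
[162 160 161 161 164 165 164 163 164 165 164 159 127 131 130 129 128 129
 129 129 129 130 129 130 129 130 129 130 131 130 130 131 129 130 129 130
 130 130 129 131 131]
272 [-2 -3  0  3  5  6  4  1 -2 -1 -1 -2 -2 -2  0  6  5  6  5  4  4  2  5  5
  0 -1 -2 -1 -2 -2] [116 130 110 107 110 114 113 116 127 129 129 129 129 129 135 156 140 142
 140 131 132 116 143 143 121 130 132 133 131 129]
273 [-4 -4 -5 -4 -1  2  3 -1 -2 -2 -1 -3 -3 -1 -2  3  1  0  0 -1 -1  0  3  1
 -1 -3 -2 -2 -2 -2] [138 151 133 126 110 109 104 122 129 130 132 130 131 131 130 143 120 123
 118  99  98  97 111 111 123 131 132 131 130 129]
274 [-4 -5 -5 -5 -4 -2 -2 -2 -2 -2 -2 -2 -2 -2 -2 -1 -2 -3 -1 -1 -1 -1 -1 -1
 -1 -2 -2 -2 -3 -2] [146 148 148 
[... 4469 characters left out ...]
153 137 133 132 132 132 132 132 132 131]
295 [-4 -4 -3 -5 -4 -3 -2  1 -2 -2 -4 10 15 19 19 13 -3 -4 -4 -4 -4 -4 -4 -5
 -4 -4 -4 -3 -3 -5] [136 133 115 131 114  95  85 109  84 114 127 108 103 121 127 127 129 130
 131 141 145 135 135 134 133 133 132 132 132 132]
296 [-5 -5 -6 -6 -5 -1 -2 -5 -4 -4 -5 -2  0 -3 -4 -4 -5 -4 -5 -4 -4 -4 -4 -4
 -4 -5 -3 -4 -4 -4] [149 151 137 150 121  69  88 125 110 128 131 123 124 122 106 129 131 130
 128 131 131 132 133 133 133 133 134 132 132 131]
297 [-5 -5 -5 -5 -3 -1 -5 -5 -4 -4 -5 -4 -5 -3 -1 -3 -5 -5 -5 -4 -4 -4 -5 -4
 -4 -5 -4 -4 -5 -4] [134 144 149 139 100  72 125 132 132 130 130 131 130 122  64 106 130 132
 130 131 130 131 131 133 133 133 134 134 132 141]
```

The torque is referenced about 0.2 m above the TCP, so these readings are consistent: the jaw self-locks on the hex corners after over-torque and drags the nut back on unwinding. I'll re-tighten gently, relax, and then pull straight back along the handle rather than unwinding.

```bash
python3 -m jog '0 0 0.02 0 0 0;0 0 0.007 0 0 0;-0.0019 0.0302 0 0 0 0.0556;-0.0019 0.0302 0 0 0 0.0556;-0.0019 0.0302 0 0 0 0.0556;0 0 0 0 0 0'; python3 tq.py b;python3 -m jog '-0.0008 0.0181 0 0 0 0.0333;0 0 0 0 0 0'; python3 tq.py b;python3 -m jog '-0.0005 0.0121 0 0 0 0.0222;0 0 0 0 0 0'; python3 tq.py b
```

```text
time_s: 49.8
ee_pos: [563.0, 169.7, 76.8]
ee_rot: [-180.0, 0.2, 130.0]
contact_force: [0.7, -6.8, 3.0]
width: 20.2
finger_force: 60.6
TQ -0.011 tau [-2.03 -0.23 -0.39] R 101.5 dir -51.4
time_s: 50.05
ee_pos: [567.0, 172.7, 76.8]
ee_rot: [-179.9, 0.2, 127.0]
contact_force: [-0.8, -8.1, 2.2]
width: 20.2
finger_force: 60.5
TQ 0.212 tau [-2.08 -0.09 -0.33] R 101.5 dir -54.2
time_s: 50.3
ee_pos: [569.4, 174.3, 76.6]
ee_rot: [-179.9, 0.2, 125.1]
contact_force: [-1.6, -7.2, 2.4]
width: 19.7
finger_force: 60.4
TQ 0.461 tau [-2.26  0.07 -0.08] R 101.5 dir -55.8
```

```bash
python3 -m jog '-0.0005 0.0121 0 0 0 0.0222;0 0 0 0 0 0'; python3 tq.py b; python3 -m jog '0 -0.018 0 0 0 -0.0333;0.01 0 0 0 0 0;0 0 0 0 0 0'; python3 tq.py b;  python3 -m jog '0.015 0 0 0 0 0;0 0 0 0 0 0'; python3 tq.py b; python3 -m jog '0.015 0 0 0 0 0;0 0 0 0 0 0'; python3 tq.py b
```

```text
time_s: 50.55
ee_pos: [571.7, 175.6, 76.3]
ee_rot: [-179.7, 0.3, 123.2]
contact_force: [-2.1, -9.0, 2.9]
width: 19.9
finger_force: 60.4
TQ 0.977 tau [-2.55  0.37  0.31] R 101.3 dir -57.3
time_s: 50.92
ee_pos: [568.8, 173.7, 77.0]
ee_rot: [180.0, 0.4, 125.9]
contact_force: [4.4, -10.8, 1.0]
width: 20.2
finger_force: 60.4
TQ -0.128 tau [-2.76 -0.95 -0.39] R 101.3 dir -55.3
time_s: 51.18
ee_pos: [568.7, 173.9, 77.0]
ee_rot: [179.9, 0.7, 125.8]
contact_force: [9.2, -16.0, 0.3]
width: 19.7
finger_force: 60.2
TQ -0.102 tau [-3.85 -1.99 -0.26] R 101.5 dir -55.3
time_s: 51.42
ee_pos: [568.6, 173.9, 77.0]
ee_rot: [179.9, 1.0, 125.7]
contact_force: [13.5, -21.8, -1.1]
width: 20.0
finger_force: 60.0
TQ -0.073 tau [-4.96 -2.98 -0.2 ] R 101.6 dir -55.3
```

```bash
python3 -m jog '0.015 0 0 0 0 0;0 0 0 0 0 0'; python3 tq.py b; python3 -m jog '0.015 0 0 0 0 0;0 0 0 0 0 0'; python3 tq.py b; python3 -m jog '0.015 0 0 0 0 0;0 0 0 0 0 0'; python3 tq.py b
```

```text
time_s: 51.68
ee_pos: [568.5, 174.1, 77.1]
ee_rot: [179.9, 1.3, 125.5]
contact_force: [17.6, -27.3, -2.7]
width: 20.6
finger_force: 59.8
TQ 0.06 tau [-6.11 -4.06 -0.04] R 101.8 dir -55.3
time_s: 51.92
ee_pos: [568.0, 174.1, 77.0]
ee_rot: [179.9, 1.6, 125.4]
contact_force: [21.8, -32.7, -2.5]
width: 20.0
finger_force: 59.6
TQ 0.313 tau [-7.26 -4.86  0.22] R 102.0 dir -55.1
time_s: 52.18
ee_pos: [567.5, 174.6, 77.0]
ee_rot: [179.9, 1.8, 125.3]
contact_force: [26.9, -38.0, -4.3]
width: 20.2
finger_force: 59.4
TQ 0.296 tau [-8.19 -5.78  0.32] R 102.8 dir -55.0
```

```bash
python3 -m jog '0 -0.0121 0 0 0 -0.0222;0 0 0 0 0 0'; python3 tq.py b; python3 -m jog '0 -0.0121 0 0 0 -0.0222;0 0 0 0 0 0'; python3 tq.py b; python3 -m jog '0 -0.0121 0 0 0 -0.0222;0 0 0 0 0 0'; python3 tq.py b
```

```text
time_s: 52.42
ee_pos: [562.4, 176.0, 77.0]
ee_rot: [179.9, 1.5, 127.4]
contact_force: [22.2, -32.3, -3.5]
width: 20.3
finger_force: 59.6
TQ 0.267 tau [-7.11 -4.88  0.1 ] R 106.9 dir -53.2
time_s: 52.68
ee_pos: [550.9, 185.4, 76.4]
ee_rot: [180.0, 0.4, 129.6]
contact_force: [-1.6, -3.4, -3.1]
width: 20.3
finger_force: 60.0
TQ 0.025 tau [-0.84  0.45 -0.38] R 121.3 dir -51.5
time_s: 52.92
ee_pos: [543.1, 191.9, 76.3]
ee_rot: [179.9, -0.1, 132.3]
contact_force: [-0.7, -0.1, -2.0]
width: 19.9
finger_force: 59.8
TQ 0.03 tau [-0.05  0.01 -0.05] R 131.3 dir -50.6
```

```bash
python3 -m jog '0.04 0 0 0 0 0;0.04 0 0 0 0 0;0 0 0 0 0 0;0 0 0 0 0 0'; python3 - <<'E'
from h import *
C,im=snap('scene','s20'); d=im[...,2].astype(int)-im[...,0].astype(int)
for v in range(290,297): print(v,d[v,300:320], im[v,300:320,2])
for q in [2.6,3.0,3.2,3.4]:
    an=np.radians(9.7+(3.4-q)*57.3); print(q,w2p(C,(626.4+22.5*np.cos(an),90.4+22.5*np.sin(an),66)).round(1))
print('a nib')
for q in [2.3,2.6,2.9,3.4]:
    an=np.radians(9.7+(3.4-q)*57.3); print(q,w2p(C,(605+22.5*np.cos(an),218.6+22.5*np.sin(an),66)).round(1))
for v in range(309,318): print(v,d[v,346:366], im[v,346:366,2])
C,im=snap('wrist','w20'); g=cv2.GaussianBlur(cv2.cvtColor(im,cv2.COLOR_BGR2GRAY),(3,3),0).astype(int)
for r in range(80,260,40): dx=np.abs(np.diff(g[r,265:375])); e=np.argsort(dx)[-6:]+265; print(r,sorted(e.tolist()))
print(g[2:125:3,318],manip.get_obs()['q'])
E
```

```text
time_s: 53.42
ee_pos: [527.8, 207.7, 76.0]
ee_rot: [180.0, 0.0, 132.2]
contact_force: [-0.4, 0.1, -3.2]
width: 20.1
finger_force: 59.8
290 [-3 -3 -3 22 58 48 43 39 41 54 66 69 70 70 69 70 67 68 78 77] [134 115 111  97 111  92  87  82  84 100 117 119 119 119 119 120 117 118
 131 136]
291 [-4 -5 -3  5 48 58 44 18 30 53 67 70 69 68 72 71 72 72 77 41] [151 135 133 108 104 106  88  67  74  99 117 120 119 120 122 123 122 123
 130 128]
292 [-5 -5 -5 -6 23 51 24  0 24 60 69 70 73 73 74 75 76 71 54 13] [150 150 151 136  96 100  74  54  74 109 120 121 123 123 127 127 129 122
 126 113]
293 [-4 -5 -5 -4  3 11  0  2 43 71 73 73 78 78 78 73 78 50 16  0] [151 149 150 136 103  76  52  54  94 123 125 126 130 131 130 126 130 122
 128  98]
294 [-4 -6 -4 -5 -4 -2 -3  8 44 64 67 68 71 71 66 50 29 14 -2 -3] [153 151 151 134 113  85  82  81  99 114 116 119 122 124 126 121 129 127
 132 100]
295 [-6 -5 -4 -5 -6 -3 -5  1  8 14 14 25 27 21 18 13 -3 -4 -5 -4] [152 153 153 152 136  97 102 114 113 117 119 112 112 122 126 127 129 130
 131 126]
296 [-5 -5 -6 -6 -6 -2 -3 -5 -4 -4 -4 -2  1 -3 -2 -4 -5 -4 -4 -5] [148 
[... 1323 characters left out ...]
4 -5 -4 -5] [148 147 120  68 121 126 126 126 126 127 113 116 104 125 129 128 127 136
 129 127]
317 [-5 -3 -1 -2 -5 -4 -5 -4 -4 -4 -5 -3 -1 -4 -3 -4 -4 -5 -5 -4] [147 127  66  88 133 130 127 126 126 126 125 117  61 101 127 128 129 136
 129 128]
80 [265, 266, 287, 288, 352, 353]
120 [287, 288, 289, 294, 353, 354]
160 [288, 289, 290, 350, 351, 352]
200 [288, 289, 290, 295, 349, 350]
240 [272, 273, 289, 290, 347, 348]
[153 155 157 159 159 161 158 154 108  92  91  90  96 129 128 126 126 125
 126 126 127 127 127 127 126 127 126 128 128 126 126 127 126 128 127 128
 128 127 128 128 127] [-6.92735320e-02  3.16239632e+01 -3.39527434e+01  1.09329248e+02
  2.39764029e+01  4.61895927e+01 -4.92152075e+00]
```

Nut b's nib is now at (306.7,292.8), at the long line, so q is about 3.4 and the spanner is free. Nut a's nib is at (357.2,313), q about 2.57. On to nut a.

```bash
python3 -m jog '0 0 -0.08 0 0 0;0 0 -0.18 0 0 0;0 0 0 0 0 -0.1106;0 0 0 0 0 -0.1106;0 0 0 0 0 -0.1106;0 0 0 0 0 -0.1106;0 0 0 0 0 -0.1106;0 0 0 0 0 -0.1106;0 0 0 0 0 0;0 0 0 0 0 0'; python3 - <<'E'
from h import *
go(504.5,198.3,100,192)
print(manip.get_obs()['q'])
E
```

```text
time_s: 54.78
ee_pos: [527.9, 207.1, 153.9]
ee_rot: [-180.0, -0.0, -168.3]
contact_force: [-0.2, -0.2, -3.9]
width: 20.3
finger_force: 59.7
pos [527.9 207.1 153.9] rot [-180.    -0.  -168.3] shift mm [24.7 -3.9 53.9] units [ 0.0823 -0.0128  0.1796] turn deg [-0.  -0.  -0.3] units [-0.0002 -0.0001 -0.0037]
[ 12.2779256   30.44949091 -51.22875456 105.36979798  27.88352935
  57.70716594  51.13112313]
```

```bash
python3 -m jog '0.0823 -0.013 0 0 0 -0.003;0 0 0 0 0 0;0 0 0.09 0 0 0;0 0 0.085 0 0 0;0 0 0 0 0 0;0 0 0 0 0 0';  python3 -m jog '0 0 0.02 0 0 0;0 0 0.02 0 0 0;0 0 0 0 0 0'; python3 -m jog '0 0 0.02 0 0 0;0 0 0.02 0 0 0;0 0 0 0 0 0;0 0 0 0 0 0'; python3 tq.py a
```

```text
time_s: 55.52
ee_pos: [505.3, 199.4, 102.4]
ee_rot: [180.0, 0.1, -167.9]
contact_force: [0.1, 0.0, -3.4]
width: 19.7
finger_force: 59.7
time_s: 55.9
ee_pos: [504.1, 198.3, 89.1]
ee_rot: [-180.0, -0.0, -167.9]
contact_force: [-1.0, 0.1, -3.4]
width: 20.2
finger_force: 59.8
time_s: 56.4
ee_pos: [504.5, 198.7, 77.5]
ee_rot: [180.0, 0.0, -167.9]
contact_force: [0.2, 1.0, -5.0]
width: 20.2
finger_force: 59.8
TQ -0.136 tau [ 0.05  0.11 -0.04] R 102.5 dir 11.2
```

```bash
python3 -m jog '0 0 0.008 0 0 0;-0.0016 0.0298 0 0 0 0.0556;-0.0016 0.0298 0 0 0 0.0556;-0.0016 0.0298 0 0 0 0.0556;-0.0016 0.0298 0 0 0 0.0556;0 0 0 0 0 0'; python3 tq.py a;  python3 -m jog '-0.0016 0.0298 0 0 0 0.0556;-0.0016 0.0298 0 0 0 0.0556;-0.0016 0.0298 0 0 0 0.0556;-0.0016 0.0298 0 0 0 0.0556;0 0 0 0 0 0'; python3 tq.py a; python3 -m jog '-0.0016 0.0298 0 0 0 0.0556;-0.0016 0.0298 0 0 0 0.0556;0 0 0 0 0 0'; python3 tq.py a; python3 -m jog '-0.0016 0.0298 0 0 0 0.0556;0 0 0 0 0 0'; python3 tq.py a
```

```text
time_s: 57.15
ee_pos: [504.2, 234.0, 75.3]
ee_rot: [-180.0, 0.1, 172.1]
contact_force: [1.2, -1.3, -2.4]
width: 20.1
finger_force: 59.9
TQ 0.025 tau [-0.29 -0.48 -0.09] R 101.9 dir -8.7
time_s: 57.78
ee_pos: [515.4, 267.4, 75.0]
ee_rot: [-180.0, 0.1, 152.2]
contact_force: [1.7, -3.1, -2.5]
width: 20.0
finger_force: 59.9
TQ 0.177 tau [-0.43 -0.52 -0.02] R 102.1 dir -28.6
time_s: 58.15
ee_pos: [525.0, 282.1, 74.9]
ee_rot: [-180.0, 0.1, 142.2]
contact_force: [2.6, -2.3, -2.3]
width: 20.1
finger_force: 59.9
TQ 0.055 tau [-0.65 -0.55  0.03] R 102.1 dir -38.5
time_s: 58.4
ee_pos: [530.9, 288.8, 74.9]
ee_rot: [-180.0, 0.1, 137.2]
contact_force: [2.1, -2.5, -1.7]
width: 20.2
finger_force: 59.9
TQ 0.135 tau [-0.8 -0.7  0.1] R 102.1 dir -43.4
```

```bash
python3 -m jog '-0.0016 0.0298 0 0 0 0.0556;0 0 0 0 0 0'; python3 tq.py a; python3 -m jog '-0.0008 0.0179 0 0 0 0.0333;0 0 0 0 0 0'; python3 tq.py a;  python3 -m jog '-0.0005 0.012 0 0 0 0.0222;0 0 0 0 0 0'; python3 tq.py a; python3 - <<'E'
from h import *
C,im=snap('scene','s21'); d=im[...,2].astype(int)-im[...,0].astype(int)
for v in range(308,318): print(v,d[v,343:363], im[v,343:363,2])
E
```

```text
time_s: 58.65
ee_pos: [537.2, 294.9, 74.9]
ee_rot: [-180.0, 0.1, 132.2]
contact_force: [2.9, -3.6, -3.0]
width: 20.3
finger_force: 59.9
TQ 0.087 tau [-0.86 -0.66  0.06] R 102.1 dir -48.4
time_s: 58.9
ee_pos: [540.9, 298.4, 74.8]
ee_rot: [-179.9, 0.0, 129.2]
contact_force: [1.8, -3.6, -2.1]
width: 20.0
finger_force: 59.9
TQ 0.27 tau [-0.97 -0.59  0.18] R 102.4 dir -51.2
time_s: 59.15
ee_pos: [543.3, 300.9, 74.7]
ee_rot: [-179.9, 0.0, 127.1]
contact_force: [0.3, -5.5, -1.6]
width: 20.3
finger_force: 60.0
TQ 0.705 tau [-1.26 -0.14  0.39] R 102.8 dir -53.1
308 [-2 -4 -4 44 55 45 42 43 42 41 59 67 68 68 68 61 58 46 40 46] [108 106 106 102 100  87  85  83  84  84 106 116 117 118 117 106 105  89
  83  90]
309 [-3 -3 -3 25 57 47 32 21 21 23 34 39 39 40 38 30 29 27 28 29] [111 107 107  89 105  91  91  98  99  93 106 111 113 113 109  87  84  83
  81  88]
310 [-4 -5 -3 13 51 49 12  4  5  4  7  8  8  7  5  4  6  7  5  5] [131 128 112  84 101  91 107 118 120 116 110 109 108 107 104  96  81  78
  77  89]
311 [-3 -5 -3  4 29 44  1 -2 -2 -3 -1 -2 -1 -1 -1 -1 -2 -1  0 -1] [128 128 110  97  90  90 114
[... 248 characters left out ...]
-2 -1 -1 -2 -1 -2 -1] [109 106 106 106 106  89 100 106 106 105 107 107 109 108 109 107 107 108
 107 109]
314 [-4 -3 -3 -3 -3 -3 -2 -1 -1 -2 -2 -1 -1 -1 -1 -1 -2 -1 -1 -2] [128 111 107 107 106  98  87  91  92  91  92  92  93  92  93  92  93  94
  93  92]
315 [-5 -4 -4 -4 -4 -3  0 -1 -1 -1 -2 -1 -1 -1 -2 -1 -1 -2 -1 -1] [147 131 128 109 107 106  76  83  86  86  85  87  88  89  90  93  92  91
  92  91]
316 [-5 -5 -5 -4 -5 -3  0 -3 -3 -3 -3 -3 -3 -3 -3 -1 -3 -3 -3 -4] [144 146 147 131 128  94  57 100 105 105 105 105 105 106  97  79 106 111
 110 109]
317 [-4 -5 -5 -5 -3 -2 -2 -4 -4 -4 -4 -4 -5 -5 -3 -1 -3 -4 -4 -4] [128 138 143 146 126  65  77 122 127 126 125 125 124 124 116  61 101 125
 128 128]
```

```bash
python3 -m jog '-0.0004 0.009 0 0 0 0.0167;0 0 0 0 0 0'; python3 tq.py a; python3 -m jog '0 -0.018 0 0 0 -0.0333;0 0 0 0 0 0'; python3 tq.py a;  python3 -m jog '0.015 0 0 0 0 0;0.015 0 0 0 0 0;0 0 0 0 0 0'; python3 tq.py a;python3 -m jog '0.015 0 0 0 0 0;0.015 0 0 0 0 0;0 0 0 0 0 0'; python3 tq.py a
```

```text
time_s: 59.45
ee_pos: [545.1, 302.6, 74.6]
ee_rot: [-179.9, 0.0, 125.7]
contact_force: [-1.2, -5.3, -2.1]
width: 20.6
finger_force: 60.0
TQ 0.837 tau [-1.21  0.01  0.42] R 103.2 dir -54.5
time_s: 59.7
ee_pos: [542.1, 300.4, 75.3]
ee_rot: [179.9, -0.1, 128.5]
contact_force: [1.4, -2.6, -2.8]
width: 20.3
finger_force: 60.0
TQ -0.182 tau [-0.65 -0.41 -0.23] R 103.2 dir -52.4
time_s: 60.08
ee_pos: [541.8, 300.5, 74.8]
ee_rot: [180.0, 0.6, 128.3]
contact_force: [10.6, -11.9, -4.2]
width: 20.0
finger_force: 59.7
TQ -0.052 tau [-2.71 -2.4   0.06] R 103.5 dir -52.3
time_s: 60.45
ee_pos: [541.0, 300.7, 74.3]
ee_rot: [-179.9, 1.2, 128.1]
contact_force: [18.9, -22.4, -5.4]
width: 20.4
finger_force: 59.5
TQ 0.353 tau [-4.69 -4.16  0.47] R 104.1 dir -52.1
```

```bash
python3 -m jog '0.015 0 0 0 0 0;0.01 -0.012 0 0 0 -0.0222;0 0 0 0 0 0'; python3 tq.py a; python3 -m jog '0 -0.012 0 0 0 -0.0222;0 0 0 0 0 0'; python3 tq.py a; python3 -m jog '0.01 0 0 0 0 0;0 0 0 0 0 0'; python3 tq.py a
```

```text
time_s: 60.82
ee_pos: [524.5, 316.4, 75.1]
ee_rot: [179.9, -0.0, 130.3]
contact_force: [-0.1, 0.7, -1.9]
width: 20.2
finger_force: 60.0
TQ -0.058 tau [-0.14 -0.07 -0.02] R 126.7 dir -50.6
time_s: 61.08
ee_pos: [519.0, 317.2, 75.3]
ee_rot: [179.9, -0.1, 132.7]
contact_force: [-0.0, 0.1, -1.6]
width: 19.8
finger_force: 59.9
TQ -0.044 tau [ 0.06 -0.01 -0.03] R 130.9 dir -48.9
time_s: 61.32
ee_pos: [517.4, 318.4, 74.9]
ee_rot: [-180.0, -0.1, 132.6]
contact_force: [0.0, -0.1, -3.5]
width: 20.4
finger_force: 59.8
TQ -0.022 tau [ 0.07  0.08 -0.03] R 132.8 dir -48.7
```

```bash
python3 -m jog '0.05 0 0 0 0 0;0.05 0 0 0 0 0;0 0 -0.1 0 0 0;0 0 -0.18 0 0 0;0 0 0 0 0 0;0 0 0 0 0 0'; python3 - <<'E'
from h import *
C,im=snap('scene','s22'); d=im[...,2].astype(int)-im[...,0].astype(int)
for v in range(309,317): print(v,d[v,343:363], im[v,343:363,2])
for v in range(291,296): print(v,d[v,300:316], im[v,300:316,2])
go(450,-45,150,192); print(manip.get_obs()['q'])
# tray corners candidates from w5 (z=13): right edge (211,151),(211,357); top-left..
C5,_=load('w5')
for u,v in [(212,151),(212,358),(131,147),(0,136),(4,350)]: print((u,v),p2w(C5,u,v,13).round(1))
C2,_=load('w2')
for u,v in [(555,103),(544,287),(616,101)]: print((u,v),p2w(C2,u,v,13).round(1))
Ct=cam('top')
for u,v in [(394,183),(485,177),(492,265),(402,272)]: print((u,v),p2w(Ct,u,v,13).round(1))
E
```

```text
time_s: 62.08
ee_pos: [496.8, 339.8, 158.5]
ee_rot: [-179.9, 0.0, 132.6]
contact_force: [0.4, -0.3, -3.8]
width: 20.3
finger_force: 59.8
309 [-3 -3 -3 28 57 45 42 42 42 42 55 67 67 68 68 66 68 67 70 74] [112 108 107  87 105  89  85  84  84  84 102 116 117 118 117 117 116 115
 121 126]
310 [-4 -4 -2 16 56 49 44 38 36 42 59 66 68 69 68 67 68 68 75 75] [131 129 111  86 106  93  88  81  79  84 106 116 117 118 117 117 117 118
 128 128]
311 [-4 -5 -3  5 35 50 62 27 16 29 58 67 68 68 70 70 71 73 77 66] [144 145 113 101  98  98 109  75  64  74 106 117 117 118 121 121 121 124
 129 126]
312 [-6 -5 -3 -4  4 39 52 12 -1 28 59 68 73 72 74 74 74 77 78 33] [142 143 129 127 101  96 103  64  53  78 107 118 123 122 126 126 126 130
 132 117]
313 [-5 -5 -5 -5 -3 10 11 -1  9 48 66 72 74 75 75 74 72 56 31  5] [145 144 144 129 109  89  63  53  61  97 117 125 126 127 128 126 123 126
 128 121]
314 [-5 -5 -4 -4 -5 -3 -3 -4 11 44 63 67 69 70 72 53 45 15 -3 -4] [145 146 145 130 126 102  95  83  93 105 113 116 118 121 123 122 115 121
 125 125]
315 [-5 -6 -5 -5 -5 -4 -4 -3  2 10 16 17 17 18 21 13  8 -3 -4 -5] [14
[... 802 characters left out ...]
5 118 111 111 121 124 125]
pos [496.7 339.2 157.7] rot [-179.8   -0.   132.6] shift mm [-251.2 -294.4    8.5] units [-0.8372 -0.9815  0.0283] turn deg [ -0.1  -0.1 -59.4] units [-0.0016 -0.001  -0.6598]
[-12.54563571  28.42295172 -35.01545931 101.03471092  19.05203257
  56.72526145 -12.34632387]
(212, 151) [ 409.4 -164.9   13. ]
(212, 358) [ 649.9 -143.4   13. ]
(131, 147) [ 419.2 -246.4   13. ]
(0, 136) [ 430.5 -376.9   13. ]
(4, 350) [ 680.5 -388.6   13. ]
(555, 103) [ 657.9 -140.1   13. ]
(544, 287) [ 410.3 -168.8   13. ]
(616, 101) [ 660.3 -215.8   13. ]
(394, 183) [ 653.8 -149.    13. ]
(485, 177) [ 672.9 -396.    13. ]
(492, 265) [ 434.5 -414.2   13. ]
(402, 272) [ 413.2 -171.6   13. ]
```

Both nibs are at the long lines, nut a's at (350.5,312.5), so both nuts are tight. Next I fit the tray and scrapers from the top view.

```bash
python3 - <<'E'
from h import *
C,im=snap('top','t23'); g=cv2.cvtColor(im,cv2.COLOR_BGR2GRAY)
roi=g[165:285,380:505]; m=(roi<100).astype(np.uint8); m=cv2.morphologyEx(m,cv2.MORPH_OPEN,np.ones((5,5)))
cs,_=cv2.findContours(m,cv2.RETR_EXTERNAL,cv2.CHAIN_APPROX_NONE); c=max(cs,key=cv2.contourArea)
W=np.array([p2w(C,p[0][0]+380,p[0][1]+165,13)[:2] for p in c],np.float32)
print('tray',cv2.contourArea(c),cv2.minAreaRect(W))
# scrapers: wooden handles (orange-brown) 
hsv=cv2.cvtColor(im,cv2.COLOR_BGR2HSV); 
wood=((hsv[...,0]>5)&(hsv[...,0]<16)&(hsv[...,1]>110)).astype(np.uint8)
n,l,st,ce=cv2.connectedComponentsWithStats(wood)
for i in range(1,n):
    if st[i,4]>60 and 150<ce[i][1]<350:
        ys,xs=np.nonzero(l==i); P=np.array([p2w(C,x,y,20)[:2] for x,y in zip(xs,ys)],np.float32)
        print(ce[i].round(1),st[i,4],cv2.minAreaRect(P))
E
```

```text
tray 9357.0 ((544.6787109375, -277.4927978515625), (247.87384033203125, 333.6322937011719), 5.410109519958496)
[629.8 239.6] 80 ((504.0103759765625, -780.4363403320312), (67.15241241455078, 37.20030212402344), 40.984718322753906)
[314.1 253.3] 158 ((460.4268798828125, 65.1461410522461), (13.613812446594238, 84.22058868408203), 85.43766784667969)
[272.1 257.9] 166 ((447.10467529296875, 177.4990692138672), (83.89764404296875, 14.282878875732422), 14.855056762695312)
[246.7 259.7] 115 ((441.44232177734375, 246.12374877929688), (60.068782806396484, 15.787497520446777), 16.84499168395996)
[630.8 281.9] 87 ((385.5317687988281, -785.8287353515625), (55.3371696472168, 43.743385314941406), 20.324737548828125)
```

```bash
python3 -m jog '-0.1395 -0.1143 0 0 0 0;-0.1395 -0.1143 0 0 0 0;-0.1395 -0.1143 0 0 0 0;-0.1395 -0.1143 0 0 0 0;-0.1395 -0.1143 0 0 0 0;-0.1395 -0.1143 0 0 0 0;-0.1395 -0.1143 0 0 0 0;-0.1395 -0.1143 0 0 0 0;-0.1395 -0.1143 0 0 0 0;-0.1395 -0.1143 0 0 0 0;0 0 0 0 0 0'; python3 -m jog '0 0 0 0 0 -0.0987;0 0 0 0 0 -0.0987;0 0 0 0 0 -0.0987;0 0 0 0 0 -0.0987;0 0 0 0 0 -0.0987;0 0 0 0 0 -0.0987;0 0 0 0 0 0;0 0 0 0 0 0'; python3 - <<'E'
from h import *
go(528,-201,50,185.9); print(manip.get_obs()['q'])
C,im=snap('wrist','w24'); g=cv2.GaussianBlur(cv2.cvtColor(im,cv2.COLOR_BGR2GRAY),(3,3),0).astype(int)
for r in (60,100,140,180,220): dx=np.diff(g[r,180:520]); e=np.argsort(np.abs(dx))[-10:]+180; print(r,sorted(e.tolist()))
print(g[2:125:3,318])
c=vision.calibration('wrist'); T=c['tool_from_camera']
C2,t=snap('scene','s24')
E
```

```text
time_s: 63.55
ee_pos: [526.8, -206.7, 157.1]
ee_rot: [-179.8, -0.1, 132.0]
contact_force: [-0.3, 0.1, -3.6]
width: 20.4
finger_force: 59.9
time_s: 64.55
ee_pos: [528.2, -200.1, 158.5]
ee_rot: [180.0, -0.1, -174.2]
contact_force: [0.3, -0.5, -2.9]
width: 20.4
finger_force: 59.9
pos [ 528.2 -200.1  158.5] rot [ 1.800e+02 -1.000e-01 -1.742e+02] shift mm [ 1.000e-01 -1.000e+00  1.085e+02] units [ 0.0005 -0.0032  0.3615] turn deg [ 0.  -0.1 -0.1] units [ 0.0004 -0.0007 -0.0014]
[ 47.60022201  26.4553194  -40.79271508 105.74086337  20.65867026
  55.48608528  93.60203612]
60 [286, 287, 288, 289, 291, 293, 294, 295, 355, 356]
100 [196, 352, 353, 354, 355, 369, 370, 373, 374, 375]
140 [199, 351, 352, 353, 367, 368, 371, 372, 373, 374]
180 [203, 294, 295, 349, 350, 365, 366, 370, 371, 372]
220 [206, 258, 293, 294, 347, 348, 364, 368, 369, 370]
[200 200 201 200 197 204 209 208 210 212 210 208 182 146 157 164 164 165
 165 166 165 164 164 165 166 166 166 166 166 167 167 166 168 166 167 166
 167 166 167 167 167]
```

```bash
python3 - <<'E'
from h import *
C,im=load('w24')
print(cam('top')[2]) 
for r,a,b in [(100,196,372),(140,199,370),(180,203,368),(220,206,366.5)]:
    A,B=p2w(C,a,r,13),p2w(C,b,r,13); print(r,A.round(1),B.round(1),'mid',((A+B)/2).round(1),'w',np.linalg.norm(A-B).round(1))
g=cv2.cvtColor(im,cv2.COLOR_BGR2GRAY); 
for r in (100,180): print(r,g[r,185:215].tolist(),g[r,358:384].tolist())
E
```

```text
[ 439.72682042   49.07808311 1517.13707874]
100 [ 440.7 -298.7   13. ] [ 427.5 -168.4   13. ] mid [ 434.1 -233.5   13. ] w 131.0
140 [ 469.3 -296.1   13. ] [ 456.1 -165.9   13. ] mid [ 462.7 -231.    13. ] w 130.9
180 [ 499.4 -292.6   13. ] [ 486.3 -163.2   13. ] mid [ 492.9 -227.9   13. ] w 130.0
220 [ 531.5 -289.7   13. ] [ 518.3 -160.    13. ] mid [ 524.9 -224.8   13. ] w 130.3
100 [80, 86, 80, 82, 81, 84, 93, 109, 112, 110, 108, 104, 87, 70, 72, 80, 91, 101, 102, 98, 102, 101, 106, 111, 109, 110, 112, 112, 112, 112] [86, 83, 81, 84, 81, 83, 83, 83, 85, 83, 67, 71, 91, 112, 112, 115, 124, 152, 177, 180, 181, 192, 203, 209, 209, 210]
180 [107, 109, 109, 108, 112, 108, 107, 97, 83, 78, 84, 79, 86, 92, 106, 108, 106, 108, 91, 75, 75, 77, 98, 95, 97, 100, 103, 105, 110, 110] [86, 80, 78, 82, 79, 81, 73, 66, 81, 106, 111, 110, 116, 145, 174, 184, 185, 185, 193, 200, 207, 208, 208, 214, 213, 213]
```

```bash
python3 -m jog '0 -0.001 0.15 0 0 0;0 0 0.15 0 0 0;0 0 0.1 0 0 0;0 0 0.05 0 0 0;0 0 0 0 0 0;0 0 0 0 0 0'; python3 -m jog '0 0 0.02 0 0 0;0 0 0.02 0 0 0;0 0 0 0 0 0'; python3 -m jog '0 0 0.008 0 0 0;0 0 0 0 0 0'; python3 -m jog '0 0 0.006 0 0 0;0 0 0 0 0 0'
```

```text
time_s: 65.4
ee_pos: [529.8, -201.1, 25.4]
ee_rot: [-179.9, 0.1, -174.1]
contact_force: [-0.2, -0.4, -3.3]
width: 19.8
finger_force: 59.9
time_s: 65.78
ee_pos: [528.9, -201.2, 12.2]
ee_rot: [-180.0, 0.0, -174.2]
contact_force: [-1.0, -0.2, -1.1]
width: 20.0
finger_force: 60.3
time_s: 66.03
ee_pos: [528.7, -201.1, 10.0]
ee_rot: [-180.0, 0.0, -174.1]
contact_force: [-2.2, -1.1, 2.4]
width: 20.5
finger_force: 60.6
time_s: 66.28
ee_pos: [528.6, -201.3, 8.0]
ee_rot: [-180.0, 0.0, -174.2]
contact_force: [-1.7, -1.6, 1.7]
width: 20.1
finger_force: 60.6
```

```bash
python3 -m jog '0 0 0 0 0 0;0 0 0 0 0 0;0 0 0 0 0 0;0 0 -0.1 0 0 0;0 0 -0.2 0 0 0;0 0 -0.2 0 0 0' 0.45; python3 -m jog '0.02 0.17 -0.067 0 0 0;0.02 0.17 -0.067 0 0 0;0.02 0.17 -0.067 0 0 0;0.02 0.17 -0.067 0 0 0;0.02 0.17 -0.067 0 0 0;0.02 0.17 -0.067 0 0 0;0.02 0.17 -0.067 0 0 0;0 0 0 0 0 0;0 0 0 0 0 0'; cat > scr.py <<'E'
from h import *
import sys
C,im=snap('wrist',sys.argv[1]); hsv=cv2.cvtColor(im,cv2.COLOR_BGR2HSV)
wood=((hsv[...,0]>4)&(hsv[...,0]<17)&(hsv[...,1]>110)&(hsv[...,2]>40)).astype(np.uint8)
wood=cv2.morphologyEx(wood,cv2.MORPH_OPEN,np.ones((3,3)))
n,l,st,ce=cv2.connectedComponentsWithStats(wood)
for i in range(1,n):
    if st[i,4]>400:
        ys,xs=np.nonzero(l==i); P=np.array([p2w(C,x,y,18)[:2] for x,y in zip(xs,ys)],np.float32)
        (c,s,a)=cv2.minAreaRect(P); b=cv2.boxPoints((c,s,a)); e=[b[1]-b[0],b[2]-b[1]]; e=max(e,key=np.linalg.norm); e=e*np.sign(e[0])
        print('px',ce[i].round(1),'hsv',np.median(hsv[l==i],0),'world',np.round(c,1),'size',np.round(s,1),'ang',np.degrees(np.arctan2(e[1],e[0])).round(1),'bbox',st[i,:4])
E
python3 scr.py w25; python3 - <<'E'
from h import *
o=manip.get_obs(); print(o['ee_pos'],o['ee_rot'],o['q'])
E
```

```text
time_s: 67.03
ee_pos: [528.3, -200.5, 159.2]
ee_rot: [179.9, -0.0, -174.1]
contact_force: [0.3, -1.0, 0.1]
width: 38.4
finger_force: 0.0
time_s: 68.15
ee_pos: [450.2, 149.4, 298.2]
ee_rot: [-179.9, -0.0, -174.1]
contact_force: [-0.2, -1.0, -0.2]
width: 38.4
finger_force: 0.0
px [400.3 189.2] hsv [ 14. 175. 115.] world [428.7 244.5] size [88.8 17.8] ang 18.5 bbox [388 152  26  76]
px [343.8 197.9] hsv [ 14. 175. 116.] world [445.7 180.4] size [88.6 16.5] ang 14.3 bbox [333 161  22  75]
px [248.  198.9] hsv [ 14. 175. 114.] world [458.4  68.4] size [17.9 88.7] ang -4.7 bbox [237 162  23  75]
[450.34848874 148.60574271 297.91475527] [-1.79949074e+02 -6.07966901e-02 -1.74229907e+02] [ 25.90944602  10.24623734 -54.96391582 106.59685292   9.07525631
  67.80872353  63.68612425]
```

Scraper 1 has been knocked to (429,244). All three wooden handles measure 89 x 18 mm. I pick the middle one first.

```bash
python3 -m jog '-0.0223 0.1053 0.1 0 0 0;0 0 0.18 0 0 -0.0945;0 0 0.18 0 0 0;0 0 0.18 0 0 0;0 0 0.15 0 0 0;0 0 0.1 0 0 0;0 0 0 0 0 0;0 0 0 0 0 0' 0.5; python3 -c "
from h import *
go(453.8,180.7,10,194.3);print(manip.get_obs()['q'])"
```

```text
time_s: 69.2
ee_pos: [454.5, 181.7, 32.2]
ee_rot: [180.0, 0.1, -165.7]
contact_force: [0.0, -0.6, 0.3]
width: 42.9
finger_force: 0.0
pos [454.5 181.7  32.2] rot [ 1.800e+02  1.000e-01 -1.657e+02] shift mm [ 1.  -0.8 22.2] units [ 0.0032 -0.0028  0.0739] turn deg [ 0.   0.1 -0. ] units [ 0.0001  0.0006 -0.    ]
[  7.16890255  32.97240138 -43.09301065 120.52763724  35.57633399
  39.74370315  44.5469119 ]
```

```bash
python3 -m jog '0.003 -0.003 0.05 0 0 0;0 0 0.022 0 0 0;0 0 0 0 0 0;0 0 0 0 0 0'; python3 -m jog '0 0 0 0 0 0;0 0 0 0 0 0;0 0 0 0 0 0;0 0 0 0 0 0' 0; python3 -m jog '0 0 -0.05 0 0 0;0 0 -0.15 0 0 0;0 0 -0.17 0 0 0;0 0 -0.13 0 0 0;0 0 0 0 0 0'; python3 -c "
from h import *
go(522.2,-267.6,160,185.4);print(manip.get_obs()['q'])"
```

```text
time_s: 69.7
ee_pos: [453.3, 181.1, 10.1]
ee_rot: [-180.0, 0.0, -165.6]
contact_force: [0.6, 0.2, -0.7]
width: 42.6
finger_force: 0.0
time_s: 70.2
ee_pos: [453.3, 181.1, 10.5]
ee_rot: [-180.0, 0.0, -165.6]
contact_force: [-1.9, -0.4, 5.3]
width: 16.3
finger_force: 59.2
time_s: 70.82
ee_pos: [454.8, 181.9, 163.2]
ee_rot: [-180.0, 0.4, -165.7]
contact_force: [0.1, -0.3, -1.4]
width: 15.9
finger_force: 58.8
pos [454.8 181.9 163.2] rot [-180.     0.4 -165.7] shift mm [  46.1 -452.2    3. ] units [ 0.1538 -1.5074  0.0099] turn deg [0.  0.4 8.9] units [0.0003 0.0043 0.0994]
[ 16.76011951  22.20856492 -53.37396078 114.80723503  22.40939416
  53.29779649  56.14048206]
```

```bash
python3 -m jog '0.0171 -0.1675 0 0 0 0;0.0171 -0.1675 0 0 0 0;0.0171 -0.1675 0 0 0 0;0.0171 -0.1675 0 0 0 0;0.0171 -0.1675 0 0 0 0;0.0171 -0.1675 0 0 0 0;0.0171 -0.1675 0 0 0 0;0.0171 -0.1675 0 0 0 0;0.0171 -0.1675 0 0 0 0;0 0 0 0 0 0.0994;0 0 0 0 0 0;0 0 0 0 0 0'; python3 - <<'E'
from h import *
go(522.2,-267.6,30,185.4)
C,im=snap('wrist','w26'); g=cv2.GaussianBlur(cv2.cvtColor(im,cv2.COLOR_BGR2GRAY),(3,3),0).astype(int)
for r in (150,200): print(r,g[r,200:460].tolist()[::2])
# spanner in top view
hsv=cv2.cvtColor(im,cv2.COLOR_BGR2HSV)
for y in (-265.6+t for t in (-25,25)): print(y,w2p(C,(460,y-8+0,13)),w2p(C,(500,y-4,13)))
E
```

```text
time_s: 72.32
ee_pos: [520.3, -267.4, 159.5]
ee_rot: [180.0, -0.1, -174.3]
contact_force: [-0.7, -0.5, -0.2]
width: 16.3
finger_force: 58.9
pos [ 520.3 -267.4  159.5] rot [ 1.800e+02 -1.000e-01 -1.743e+02] shift mm [ -2.   -0.5 129.5] units [-0.0066 -0.0015  0.4317] turn deg [ 0.  -0.1  0.3] units [ 0.0005 -0.0006  0.0028]
150 [116, 116, 114, 94, 86, 89, 106, 117, 108, 83, 92, 105, 110, 116, 117, 117, 118, 118, 117, 117, 119, 117, 118, 117, 117, 118, 117, 119, 119, 118, 118, 118, 119, 118, 119, 115, 94, 86, 89, 87, 89, 108, 119, 111, 99, 106, 106, 112, 118, 119, 119, 119, 120, 119, 119, 120, 119, 120, 120, 118, 119, 119, 119, 119, 118, 119, 119, 119, 119, 120, 107, 87, 87, 87, 88, 83, 94, 119, 118, 111, 108, 117, 119, 120, 119, 116, 96, 88, 88, 89, 87, 86, 87, 85, 85, 106, 143, 177, 181, 178, 179, 178, 180, 180, 177, 180, 182, 181, 171, 132, 109, 114, 120, 121, 121, 122, 121, 121, 117, 93, 85, 85, 84, 86, 82, 58, 65, 111, 122, 156]
200 [116, 115, 116, 116, 104, 86, 84, 89, 109, 116, 100, 82, 97, 103, 108, 115, 117, 115, 115, 116, 115, 117, 115, 116, 117, 117, 116, 116, 117, 115, 117, 116, 117, 117, 117, 117, 117, 114, 92, 85, 86, 92, 111, 115, 104, 102, 105, 98, 71, 76, 87, 98, 107, 110, 110, 111, 109, 111, 112, 111, 113, 114, 116, 119, 119, 120, 120, 117, 114, 108, 100, 90, 87, 87, 83, 87, 114, 117, 110, 104, 110, 117, 116, 116, 104, 87, 85, 85, 85, 85, 87, 85, 85, 90, 123, 164, 182, 178, 177, 175, 177, 179, 176, 179, 182, 181, 173, 139, 113, 120, 119, 119, 119, 120, 120, 119, 120, 111, 89, 83, 83, 84, 70, 54, 89, 118, 136, 196, 220, 222]
-290.6 [283.58958044 146.97049458] [284.92368161 198.77954109]
-240.60000000000002 [347.88466785 153.5378384 ] [346.82871815 204.86518318]
```

```bash
python3 -m jog '-0.006 0 0.15 0 0 0;0 0 0.15 0 0 0;0 0 0.1 0 0 0;0 0 0.03 0 0 0;0 0 0 0 0 0;0 0 0 0 0 0'; python3 -m jog '0 0 0.025 0 0 0;0 0 0.02 0 0 0;0 0 0 0 0 0;0 0 0 0 0 0'; python3 -c "
from h import *
go(522.2,-267.6,14.5,185.4)"
```

```text
time_s: 73.12
ee_pos: [523.6, -268.6, 32.5]
ee_rot: [-179.9, 0.1, -174.5]
contact_force: [-0.1, -0.7, -1.1]
width: 16.0
finger_force: 58.9
time_s: 73.62
ee_pos: [522.5, -268.4, 17.5]
ee_rot: [180.0, 0.0, -174.6]
contact_force: [-0.1, 0.8, -1.1]
width: 16.3
finger_force: 58.9
pos [ 522.5 -268.4   17.5] rot [ 180.     0.  -174.6] shift mm [0.2 0.8 3. ] units [0.0007 0.0028 0.0099] turn deg [0. 0. 0.] units [0.     0.0001 0.0003]
```

```bash
python3 -m jog '0 0.002 0.01 0 0 0;0 0 0 0 0 0;0 0 0 0 0 0'; python3 -m jog '0 0 0 0 0 0;0 0 0 0 0 0;0 0 0 0 0 0;0 0 -0.1 0 0 0;0 0 -0.2 0 0 0;0 0 -0.15 0 0 0' 0.45;python3 -m jog '0.0115 0.1618 -0.038 0 0 0;0.0115 0.1618 -0.038 0 0 0;0.0115 0.1618 -0.038 0 0 0;0.0115 0.1618 -0.038 0 0 0;0.0115 0.1618 -0.038 0 0 0;0.0115 0.1618 -0.038 0 0 0;0.0115 0.1618 -0.038 0 0 0;0 0 0 0 0 0;0 0 0 0 0 0'; python3 scr.py w27
```

```text
time_s: 74.0
ee_pos: [522.5, -267.9, 14.5]
ee_rot: [-180.0, 0.0, -174.6]
contact_force: [0.2, -0.8, -0.3]
width: 16.2
finger_force: 59.0
time_s: 74.75
ee_pos: [522.8, -267.7, 151.7]
ee_rot: [-180.0, 0.1, -174.6]
contact_force: [0.2, -0.5, -0.3]
width: 38.4
finger_force: 0.0
time_s: 75.88
ee_pos: [466.1, 67.6, 229.1]
ee_rot: [-179.9, -0.0, -174.6]
contact_force: [-0.1, -0.1, 0.3]
width: 38.2
finger_force: 0.0
px [500.9 188.4] hsv [ 14. 176. 102.] world [429.  242.8] size [89.5 21.5] ang 18.5 bbox [485 145  30  90]
px [318.  202.6] hsv [ 14. 175. 115.] world [458.8  67.6] size [16.7 88.4] ang -4.5 bbox [303 159  31  89]
```

```bash
python3 -m jog '-0.002 -0.0045 0.15 0 0 0.11;0 0 0.17 0 0 0;0 0 0.17 0 0 0;0 0 0.14 0 0 0;0 0 0.07 0 0 0;0 0 0.03 0 0 0;0 0 0 0 0 0;0 0 0 0 0 0'; python3 -m jog '0 0 0 0 0 0;0 0 0 0 0 0;0 0 0 0 0 0;0 0 0 0 0 0' 0; python3 -m jog '0 0 -0.05 0 0 0;0 0 -0.15 0 0 0;0 0 -0.17 0 0 0;0 0 -0.13 0 0 0;0 0 0 0 0 0'; python3 -c "
from h import *
go(527.3,-321.3,160,185.4);print(manip.get_obs()['q'])"
```

```text
time_s: 76.92
ee_pos: [467.7, 66.7, 11.1]
ee_rot: [180.0, 0.1, 175.5]
contact_force: [0.0, 0.3, 0.4]
width: 38.6
finger_force: 0.0
time_s: 77.42
ee_pos: [467.6, 66.7, 11.3]
ee_rot: [-180.0, 0.1, 175.5]
contact_force: [-0.7, -0.9, 5.1]
width: 16.3
finger_force: 58.9
time_s: 78.05
ee_pos: [468.9, 67.5, 163.8]
ee_rot: [180.0, 0.4, 175.5]
contact_force: [0.8, 0.1, -0.8]
width: 15.9
finger_force: 58.9
pos [468.9  67.5 163.8] rot [180.    0.4 175.5] shift mm [ -88.7 -383.     4.3] units [-0.2955 -1.2767  0.0145] turn deg [-0.   0.4 -9.9] units [-0.0002  0.0047 -0.1099]
[ 29.52145345  19.6277735  -51.24389315 116.80124489  19.65411439
  51.88629464  53.14825363]
```

```bash
python3 -m jog '-0.0369 -0.1596 0 0 0 0;-0.0369 -0.1596 0 0 0 0;-0.0369 -0.1596 0 0 0 0;-0.0369 -0.1596 0 0 0 0;-0.0369 -0.1596 0 0 0 0;-0.0369 -0.1596 0 0 0 0;-0.0369 -0.1596 0 0 0 0;-0.0369 -0.1596 0 0 0 0;0 0 0 0 0 -0.11;0 0 0 0 0 0;0 0 0 0 0 0'; python3 - <<'E'
from h import *
go(527.3,-321.3,30,185.4)
C,im=snap('wrist','w28'); g=cv2.GaussianBlur(cv2.cvtColor(im,cv2.COLOR_BGR2GRAY),(3,3),0).astype(int)
print(g[150,250:400].tolist()[::2])
E
```

```text
time_s: 79.42
ee_pos: [525.0, -320.8, 159.8]
ee_rot: [179.9, -0.0, -174.6]
contact_force: [-0.5, -0.5, -1.1]
width: 16.1
finger_force: 59.0
pos [ 525.  -320.8  159.8] rot [ 179.9   -0.  -174.6] shift mm [ -2.3  -0.8 129.8] units [-0.0078 -0.0028  0.4328] turn deg [ 0.1 -0.  -0. ] units [ 0.0006 -0.0005 -0.0002]
[120, 119, 118, 119, 119, 119, 119, 119, 120, 119, 120, 116, 95, 89, 88, 95, 114, 119, 107, 103, 107, 112, 119, 119, 121, 119, 119, 119, 120, 119, 120, 120, 120, 119, 119, 120, 120, 121, 120, 120, 120, 119, 120, 120, 108, 89, 88, 87, 87, 85, 84, 112, 121, 114, 108, 109, 117, 120, 120, 119, 121, 120, 120, 120, 120, 120, 121, 120, 120, 120, 120, 120, 121, 121, 122]
```

```bash
python3 -m jog '-0.006 -0.002 0.15 0 0 0;0 0 0.15 0 0 0;0 0 0.1 0 0 0;0 0 0.03 0 0 0;0 0 0 0 0 0;0 0 0 0 0 0'; python3 -m jog '0 0 0.025 0 0 0;0 0 0.02 0 0 0;0 0 0.008 0 0 0;0 0 0 0 0 0;0 0 0 0 0 0'; python3 -m jog '0 0 0 0 0 0;0 0 0 0 0 0;0 0 0 0 0 0;0 0 -0.1 0 0 0;0 0 -0.2 0 0 0;0 0 -0.15 0 0 0' 0.45; python3 -c "
from h import *
go(437,244,230,185.4);print(manip.get_obs()['q'])"
```

```text
time_s: 80.22
ee_pos: [528.4, -322.6, 32.9]
ee_rot: [-179.9, 0.1, -174.6]
contact_force: [0.9, -0.6, -0.4]
width: 15.7
finger_force: 58.9
time_s: 80.85
ee_pos: [527.1, -322.4, 15.4]
ee_rot: [-180.0, -0.0, -174.6]
contact_force: [-1.1, 0.3, 0.3]
width: 16.0
finger_force: 59.1
time_s: 81.6
ee_pos: [527.8, -322.3, 152.6]
ee_rot: [-180.0, 0.1, -174.6]
contact_force: [-0.7, -0.8, -0.8]
width: 38.6
finger_force: 0.0
pos [ 527.8 -322.3  152.6] rot [-1.800e+02  1.000e-01 -1.746e+02] shift mm [ 36.5 572.3 -77.8] units [ 0.1218  1.9076 -0.2593] turn deg [-0.   0.1  0. ] units [-0.0004  0.001   0.0005]
[ 59.07059061  32.94523113 -44.66396806  98.78390445  26.41578439
  59.20922581 100.61434663]
```

```bash
python3 -m jog '0.0101 0.159 -0.022 0 0 0;0.0101 0.159 -0.022 0 0 0;0.0101 0.159 -0.022 0 0 0;0.0101 0.159 -0.022 0 0 0;0.0101 0.159 -0.022 0 0 0;0.0101 0.159 -0.022 0 0 0;0.0101 0.159 -0.022 0 0 0;0.0101 0.159 -0.022 0 0 0;0.0101 0.159 -0.022 0 0 0;0.0101 0.159 -0.022 0 0 0;0.0101 0.159 -0.022 0 0 0;0.0101 0.159 -0.022 0 0 0'; python3 -m jog '0 0 0 0 0 -0.1;0 0 0 0 0 -0.04;0 0 0 0 0 0;0 0 0 0 0 0';python3 scr.py w29;python3 -c "
from h import *
go(437,244,10,198.5);print(manip.get_obs()['q'])"
```

```text
time_s: 83.1
ee_pos: [436.5, 245.4, 229.9]
ee_rot: [-180.0, 0.0, -174.6]
contact_force: [0.8, -0.0, -0.1]
width: 38.5
finger_force: 0.0
time_s: 83.6
ee_pos: [436.9, 243.9, 229.6]
ee_rot: [-180.0, 0.0, -162.0]
contact_force: [-0.0, -0.1, 0.4]
width: 38.5
finger_force: 0.0
px [321.1 201.6] hsv [ 14. 175. 105.] world [428.4 245.3] size [87.4 16. ] ang 18.4 bbox [313 158  17  89]
pos [436.9 243.8 229.6] rot [-180.    0. -162.] shift mm [-1.000e-01  2.000e-01  2.196e+02] units [-3.000e-04  7.000e-04  7.319e-01] turn deg [-0.   0.  -0.5] units [-0.0002  0.0001 -0.006 ]
[ 15.45305598  20.46146761 -60.77082645 108.83979085  20.16856541
  62.34912042  54.58746006]
```

```bash
python3 -m jog '0 0.0075 0.15 0 0 -0.005;0 0 0.17 0 0 0;0 0 0.17 0 0 0;0 0 0.14 0 0 0;0 0 0.07 0 0 0;0 0 0.032 0 0 0;0 0 0 0 0 0;0 0 0 0 0 0'; python3 -m jog '0 0 0 0 0 0;0 0 0 0 0 0;0 0 0 0 0 0;0 0 0 0 0 0' 0; python3 -m jog '0 0 -0.05 0 0 0;0 0 -0.15 0 0 0;0 0 -0.17 0 0 0;0 0 -0.13 0 0 0;0 0 0 0 0 0'; python3 -c "
from h import *
go(532.3,-375.1,160,185.4);print(manip.get_obs()['q'])"
```

```text
time_s: 84.65
ee_pos: [436.9, 246.6, 10.9]
ee_rot: [180.0, 0.1, -161.5]
contact_force: [0.1, 0.2, -0.6]
width: 38.5
finger_force: 0.0
time_s: 85.15
ee_pos: [436.8, 246.5, 11.1]
ee_rot: [-180.0, 0.1, -161.5]
contact_force: [-0.2, 0.8, 6.1]
width: 16.2
finger_force: 59.4
time_s: 85.78
ee_pos: [437.6, 247.5, 163.5]
ee_rot: [180.0, 0.4, -161.5]
contact_force: [0.6, 0.4, -0.3]
width: 16.0
finger_force: 58.8
pos [437.6 247.5 163.5] rot [ 180.     0.4 -161.5] shift mm [ 107.3 -620.5    2.5] units [ 0.3578 -2.0685  0.0084] turn deg [ 0.1  0.4 13.1] units [0.0007 0.0044 0.1451]
[ 11.24790114  25.18933401 -57.41943146 113.10915436  26.08074001
  55.21324251  49.47472068]
```

```bash
python3 -m jog '0.0298 -0.1724 0 0 0 0;0.0298 -0.1724 0 0 0 0;0.0298 -0.1724 0 0 0 0;0.0298 -0.1724 0 0 0 0;0.0298 -0.1724 0 0 0 0;0.0298 -0.1724 0 0 0 0;0.0298 -0.1724 0 0 0 0;0.0298 -0.1724 0 0 0 0;0.0298 -0.1724 0 0 0 0;0.0298 -0.1724 0 0 0 0;0.0298 -0.1724 0 0 0 0;0.0298 -0.1724 0 0 0 0';python3 -m jog '0 0 0 0 0 0.08;0 0 0 0 0 0.065;0 0 0 0 0 0;0 0 0 0 0 0'; python3 - <<'E'
from h import *
go(532.3,-375.1,30,185.4)
C,im=snap('wrist','w30'); g=cv2.GaussianBlur(cv2.cvtColor(im,cv2.COLOR_BGR2GRAY),(3,3),0).astype(int)
print(g[150,250:400].tolist()[::2])
E
```

```text
time_s: 87.28
ee_pos: [530.3, -377.9, 158.8]
ee_rot: [179.9, -0.1, -161.5]
contact_force: [0.6, 0.4, -1.2]
width: 16.0
finger_force: 58.9
time_s: 87.78
ee_pos: [530.7, -376.1, 159.4]
ee_rot: [180.0, -0.1, -174.5]
contact_force: [-0.1, 0.0, -0.8]
width: 16.1
finger_force: 59.0
pos [ 530.7 -376.1  159.4] rot [ 1.800e+02 -1.000e-01 -1.745e+02] shift mm [ -1.8   0.8 129.4] units [-0.006   0.0027  0.4315] turn deg [ 0.  -0.1  0.1] units [ 0.0003 -0.0006  0.0015]
[216, 216, 217, 216, 213, 210, 209, 210, 211, 205, 167, 155, 156, 158, 160, 158, 153, 125, 114, 103, 98, 102, 103, 112, 114, 114, 113, 113, 114, 114, 114, 114, 114, 115, 115, 114, 115, 114, 116, 114, 114, 114, 115, 114, 114, 115, 110, 92, 84, 85, 85, 79, 99, 115, 110, 104, 108, 113, 115, 115, 115, 115, 117, 113, 115, 115, 115, 116, 116, 115, 115, 116, 118, 116, 115]
```

```bash
python3 -m jog '-0.006 0.002 0.15 0 0 0;0 0 0.15 0 0 0;0 0 0.1 0 0 0;0 0 0.03 0 0 0;0 0 0 0 0 0;0 0 0 0 0 0'; python3 -m jog '0 0 0.025 0 0 0;0 0 0.02 0 0 0;0 0 0.008 0 0 0;0 0 0 0 0 0;0 0 0 0 0 0'; python3 -m jog '0 0 0 0 0 0;0 0 0 0 0 0;0 0 0 0 0 0;0 0 -0.1 0 0 0;0 0 -0.2 0 0 0;0 0 -0.2 0 0 0;0 0 -0.2 0 0 0;0 0.2 -0.1 0 0 0;0 0.2 0 0 0 0;0 0 0 0 0 0;0 0 0 0 0 0' 0.45; python3 scr.py w31; python3 - <<'E'
from h import *
o=manip.get_obs(); print(o['ee_pos'])
C,im=load('w31'); g=cv2.cvtColor(im,cv2.COLOR_BGR2GRAY)
# bright steel (spanner / blades) inside the tray
hsv=cv2.cvtColor(im,cv2.COLOR_BGR2HSV)
tr=cv2.fillConvexPoly(np.zeros(g.shape,np.uint8),np.array([w2p(C,p) for p in [(433,-411,13),(409,-168,13),(655,-145,13),(679,-388,13)]]).astype(int),1)
m=((g>135)&(tr>0)).astype(np.uint8); m=cv2.morphologyEx(m,cv2.MORPH_OPEN,np.ones((3,3)))
n,l,st,ce=cv2.connectedComponentsWithStats(m)
Rt=rot([0,0,5.4])[:2,:2]
for i in range(1,n):
    if st[i,4]>250:
        ys,xs=np.nonzero(l==i); P=np.array([p2w(C,x,y,10)[:2] for x,y in zip(xs,ys)])-[544.5,-280.5]; Q=P@Rt
        r=cv2.minAreaRect(Q.astype(np.float32)); print(ce[i].round(),st[i,4],'tray xy range',Q.min(0).round(1),Q.max(0).round(1),np.round(r[1],1),round(r[2],1))
Ct,t=snap('top','t31')
E
```

```text
time_s: 88.58
ee_pos: [534.0, -376.1, 32.7]
ee_rot: [-179.9, 0.1, -174.6]
contact_force: [1.0, 1.1, -1.5]
width: 15.9
finger_force: 58.9
time_s: 89.2
ee_pos: [532.8, -375.7, 15.1]
ee_rot: [-180.0, -0.0, -174.6]
contact_force: [-1.1, -0.2, 0.9]
width: 15.8
finger_force: 59.1
time_s: 90.58
ee_pos: [521.7, -260.8, 253.1]
ee_rot: [-179.9, -0.0, -174.6]
contact_force: [-1.1, -0.8, 0.1]
width: 38.4
finger_force: 0.0
px [259.3 197. ] hsv [ 14. 172. 135.] world [ 518.6 -321.7] size [89.4 18.8] ang 5.1 bbox [249 155  21  86]
px [208.3 197.8] hsv [ 14. 172. 133.] world [ 524.8 -374.8] size [89.5 20.8] ang 5.4 bbox [196 156  25  86]
px [311.4 198.5] hsv [ 14. 172. 136.] world [ 515.  -267.6] size [88.5 16.5] ang 5.5 bbox [303 157  17  85]
[ 521.61480689 -261.61066629  252.78222235]
[373. 220.] 3589 tray xy range [-106.5   55. ] [112.1 111.7] [218.2  56.5] 1.2
[216. 264.] 1344 tray xy range [  15.  -108.9] [ 71.9 -74.8] [56.9 34. ] 0.4
[263. 264.] 1351 tray xy range [ 16.1 -55.7] [ 71.8 -21.6] [33.6 55.8] 88.3
[312. 264.] 1358 tray xy range [16.  -0.9] [73.  32.9] [56.9 33.8] 0.1
```

```bash
python3 - <<'E'
from h import *
C,im=snap('scene','s31'); z=cv2.imread('pics/scene0.png')
for n,p in [('a',(605,218.6)),('b',(626.4,90.4))]:
    print(n,[w2p(C,(*p,h)).round(1).tolist() for h in (92,123,135)])
    u,v=w2p(C,(*p,123)); u,v=int(round(u)),int(round(v))
    for nm,I in (('start',z),('now',im)): print(nm,cv2.cvtColor(I,cv2.COLOR_BGR2GRAY)[v-16:v+10,u].tolist())
d=im[...,2].astype(int)-im[...,0].astype(int)
print([ (v,im[v,302:312,2].tolist()) for v in (292,293)],[(v,im[v,346:356,2].tolist()) for v in (312,313)])
t0=cv2.imread('pics/top0.png'); t1=cv2.imread('pics/t31_full.png')
for n,(x0,y0,x1,y1) in dict(box=(338,100,400,155),marble=(230,110,295,158),cork=(132,232,195,285),red=(240,285,290,350),pink=(140,305,215,345)).items():
    a=t0[y0:y1,x0:x1].astype(np.float32).mean(2); b=t1[y0:y1,x0:x1].astype(np.float32).mean(2); print(n,'diff',np.abs(a-b).mean().round(1),'shift',np.round(cv2.phaseCorrelate(a,b),2))
E
```

```text
a [[354.5, 301.4], [354.8, 293.5], [355.0, 290.4]]
start [135, 136, 144, 152, 152, 153, 153, 152, 143, 127, 121, 123, 125, 125, 124, 106, 88, 87, 88, 89, 95, 105, 98, 88, 85, 99]
now [134, 134, 135, 136, 136, 137, 137, 137, 137, 138, 137, 129, 121, 123, 124, 124, 126, 124, 107, 89, 88, 89, 90, 97, 106, 98]
b [[310.7, 281.9], [310.3, 273.9], [310.1, 270.8]]
start [125, 125, 116, 110, 119, 123, 124, 124, 112, 113, 121, 122, 124, 126, 126, 110, 89, 88, 84, 83, 90, 100, 95, 83, 83, 99]
now [149, 149, 146, 147, 148, 150, 150, 148, 148, 148, 147, 146, 135, 123, 123, 125, 128, 125, 107, 88, 86, 83, 83, 92, 104, 95]
[(292, [144, 129, 92, 95, 70, 52, 70, 102, 114, 115]), (293, [143, 129, 98, 74, 52, 54, 90, 117, 119, 121])] [(312, [123, 97, 92, 99, 64, 52, 74, 104, 114, 118]), (313, [124, 105, 85, 61, 51, 59, 94, 114, 120, 122])]Traceback (most recent call last):
  File "<stdin>", line 11, in <module>
    return _wrapfunc(a, 'round', decimals=decimals, out=out)
    return _wrapit(obj, method, *args, **kwds)
    conv = _array_converter(obj)
ValueError: setting an array element with a sequence. The requested array has an inhomogeneous shape after 1 dimensions. The detected shape was (2,) + inhomogeneous part.
```

```bash
python3 - <<'E'
from h import *
from rig import ticket
t0=cv2.imread('pics/top0.png'); t1=cv2.imread('pics/t31_full.png')
for n,(x0,y0,x1,y1) in dict(box=(338,100,400,155),marble=(230,110,295,158),cork=(132,232,195,285),red=(240,285,290,350),pink=(140,305,215,345)).items():
    a=t0[y0:y1,x0:x1].astype(np.float32).mean(2); b=t1[y0:y1,x0:x1].astype(np.float32).mean(2); print(n,np.abs(a-b).mean(),cv2.phaseCorrelate(a,b))
print(ticket.job_done(), manip.get_obs()['time_s'])
E
```

```text
box 5.229521 ((-0.005004941407676711, 0.06489842597837381), 0.9148794852197171)
marble 6.0602565 ((-0.11388747182994763, 0.0027318663787383457), 1.086015034880903)
cork 5.5715284 ((0.011918102441036638, 0.0757714925959867), 1.0581144955423143)
red 5.7525125 ((0.009440368017106238, 0.004961362369428457), 1.1000476593441433)
pink 6.151778 ((0.45678395467855637, -0.013042804730179824), 0.9740428714752197)
the job is handed in; nothing more can be done
the job is handed in; nothing more can be done
```

The job is handed in: in the last pictures both nipples are home, both nibs are at the long lines, the spanner and all three scrapers lie in their own compartments, and the box, marble, cork and look-alikes have not moved; after its first tightening, nut b was dragged back to about 3.05 rad when the spanner jaw jammed, so I tightened it again with the spanner.

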